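Clip a set culture slant into its transport case

ROBOT

A 6-joint arm with a two-finger parallel gripper is mounted at the origin on a cart in front of the work surface, level with it; the furniture and walls round the work are solid. World frame = base frame: x ahead of the robot, y to its left, z up, the work surface at z = 0. Lengths are in m, angles in rad, forces in N, time in s.
With the tool pointing down it reaches from about 0.35 to 0.85 m from the base axis. Payload 8.1 kg.
Tool frame: the origin (TCP) lies on the centre line of the jaws, within the pads' length; the fingertips stand 14 mm ahead of it and the grasp point (between the pads) lies 5 mm behind it; z points along the fingers, y is the direction in which the jaws open and shut (so a half turn about z gives the same grasp; the last joint's range is limited). The gripper opens to 93 mm and grips with 3 to 60 N. Pads are 15 mm wide; open, the fingers measure 128 mm over their backs; the gripper's body (75 mm by 188 mm) begins 65 mm behind the grasp point.
Start: joints at [1.22, 0.13, 1.488, -0, 1.523, -0.085], TCP at [0.158, 0.579, 0.233] pointing down, gripper open.
Joint ranges: [-2.96, 2.96], [-0.89, 2.26], [0.02, 2.5], [-1.34, 4.48], [0, 2.73], [-2.66, 2.66]. Speed limits (rad/s): [2.39, 2.39, 2.79, 3.14, 3.14, 3.14].

INTERFACE

Orientations are given as a rotation vector (axis times angle).
In Python, from plant import robot gives the robot as it stands.
- The arm moves only by the tool jog_arm, never from a script. Its argument "steps" is a list of rows, each a list of 7 numbers: the closure, from 0 (fully open) to 1 (shut), then the shift along the tool's x, y, z in m, then the turn, a rotation vector about the tool's x, y, z in rad. In form: [[jaw, tx, ty, tz, rx, ry, rz], ...]. A call has 1 to 5 rows; each row is the pose to reach, as a shift and turn from the pose measured when the call began, along the tool's axes at that moment; what a row does not reach only later rows make up. A row lasts 1/8 s, in which the tool goes at most 62.5 mm and 10.7 degrees, less where a joint would pass 70% of its speed; a pose out of reach is approached as far as the arm can. A call with a gripper value outside its range is refused whole. The fingers move at their own pace and stop on an object; "force" is the grip in N (left out, the last holds). Time passes only in rows, so rows that repeat a pose let the fingers close. It gives the time, the measured TCP pose, the force and the opening at its end, in the units of the state.
- robot.read_state(): the state, without advancing time (a new reading comes with each control period).
- robot.read_camera(name): name is "scene" or "top"; returns a dict with "image" (480x640x3 uint8, red, green, blue), "mtx" (3x3 intrinsics, pixels), "D" ([k1, k2, p1, p2, k3] as OpenCV has them; the pictures are not rectified), "extrinsics" (4x4, takes a point from camera to world coordinates). Camera axes: x right, y down, z forward; pixel columns grow to the right and rows downward; lengths in m; the calibration is good to about 2 mm. A picture is of the moment at which its call begins. There is no depth.
- robot.close_job(): hands the job in, once; it reports no verdict.
The state is a dict: "t": time; "q": joint angles; "dq": joint speeds; "joint_torque": joint torques, N m; "tool_pos": TCP position; "orientation": TCP orientation; "force": force on the tool from outside, world axes, zero at the start; "wrist_torque": the same for the moment, N m; "opening": finger opening in m.
Only numpy, scipy, OpenCV 4.12 (cv2) and the standard library are available. Lean on these libraries where they do the work, as an engineer would, in place of code of your own. Each camera call takes 0.05 s, during which the arm holds its last target.

TASK

The culture in the 50 ml tube has set on the slant rack and must go into the grey transport case. Lift the case's lid by the lip at its front until it lies back on its stop, then take the tube from the sloping rack and press it down, level, past the sprung jaw until it sits fully home in the middle of the clip inside the case, cap at either end. Leave it released there with the lid still open on its stop; do not drop the tube on the bench or disturb the things standing around.

Things in the scene. Friction and masses are not known exactly. Their poses are not given: they have to be found in the camera images.
- case: light grey plastic transport case, fixed to the bench, 140 x 140 mm, lower half 52 mm high, with the shut lid 83 mm. Origin: centre of the underside, on the bench. Case x points from the front (lip side, near the robot) to the hinge side, y to the left, z up. Walls 4 mm, inner floor 8 mm above the bench; inside, the clip: two forks and a sprung jaw (see clip, prong, jaw).
- case_lid (a joint): angle of the case's lid (rad): 0 shut, 1.9 open on its stop, leaning back past upright. A hollow shell 30 mm deep with 3 mm walls, about 0.14 kg, slight friction and damping in the hinge; let go below about 1.2 rad it falls shut, from about 1.5 rad on it sinks back to the stop by itself.
- lid_hinge (a point): middle of the lid's hinge line, fixed on the case: 70 mm behind the case's centre along case x, 52 mm up; the hinge line runs along case y, and the lid opens upward and away from the front.
- lip (a point): middle of the underside of the lid's finger lip; moves with the lid. The lip is a flat plate 100 mm wide along case y, 5 mm thick, standing 21 mm out from the front of the lid, with 54 mm free between its underside and the bench when shut. The point is 150 mm from the hinge line, 11 mm behind the lip's outer edge.
- clip (a point): where the tube's middle must come to lie: in the middle of the case, 50 mm above the bench, axes as the case's; the seated tube lies along case x. Two white forks, 10 mm thick, 26 mm to either side of this point along case x, carry it from below; between them 42 mm are free for fingers, down to 20 mm above the bench.
- jaw (a joint): angle of the slippery sprung jaw, black (rad): 0 closed, up to 0.6 outward to the left (case +y). Pin along case x, 20 mm left of the clip's middle, 14 mm up; two arms at the forks end in round noses over the tube's left side, tops 66 mm up. A tube pressed straight down meets them with its middle 73 mm up, swings them out 0.06 to 0.09 rad at 5 to 10 N, then they snap over it, draw it in.
- tube_center (a point): middle (half-way along) of the capped 50 ml tube, barrel 28 mm across and 112 mm long with its cap (cap 34 mm across, the last 20 mm or so), about 0.05 kg; the point's z axis runs along the tube to the cap. The tube starts in the rack's middle lane, cap uphill.
- slant_rack: steel slant rack, fixed to the bench, 130 mm wide (y), 110 mm long (x), 75 mm high. Origin: centre of its footprint, on the bench; rack x points uphill. Three lanes 40 mm apart in y; the tube in the middle lane has its middle 62 mm above the origin, sloping up along rack x at 28 degrees, on two notched rails with 57 mm free between them for fingers. It lifts out square to its axis.
- timer: bystander: white lab timer 62 x 66 x 21 mm, origin at the centre of its underside
- marker: bystander: marker pen, 130 mm long, 13 mm thick, lying; origin in its middle, on the bench
- stain_bottle: bystander: brown bottle 52 mm across, 105 mm high, behind the rack; origin at the centre of its underside
- petri: bystander: lower one of two stacked petri dishes, 60 mm across, 15 mm high each, behind the case; origin at the centre of its underside
- prong (a point): top inner edge of the forks' fixed prongs, 58 mm above the bench, half-way between the two forks, on the clip's right side (case -y): 15.4 mm from the clip's middle, so 1.2 mm beyond the seated tube's side. A flared lead-in rises above each to 68 mm.

How it is judged:
By the outcome, as a careful person would: the job done as asked, in the order asked, and still so for the second after the job is handed in, with the robot touching nothing.
It also fails if it takes over 58 s, if anything falls off the work surface, if the arm or the gripper's body presses on something with over 40 N, if the wrist force passes 120 N, or if a joint passes its speed limit or range.

## Working session

There is one attempt and no reset: what is moved stays moved. The work goes in short steps, Python scripts to look and compute and a tool call to move; the robot and the scene stay as the last step left them, time stands still between calls to the robot, and variables do not carry over. Pictures are saved under pics/ and viewed, and the job is handed in when it is done.

Besides the shell and the picture viewer there is one more tool, called after ">>>" as name([rows], argument=value, ...), one row to a line, values as JSON. jog_arm: Moves the arm, as the interface text tells. Its arguments: {"type":"object","properties":{"steps":{"type":"array"},"force":{"type":"number"}},"required":["steps"]}

```bash
mkdir -p pics; ls
python3 - <<'E'
from plant import robot
import cv2,numpy as np
print(robot.read_state())
for n in ("scene","top"):
    c=robot.read_camera(n); cv2.imwrite(f"pics/{n}0.png",c["image"][:,:,::-1]); print(n,c["mtx"].tolist(),c["D"],c["extrinsics"].round(4).tolist() if hasattr(c["extrinsics"],'round') else c["extrinsics"])
    np.savez(f"{n}0.npz",**{k:np.array(v) for k,v in c.items()})
E
```

```text
pics
{'t': 0.0, 'q': array([ 1.21957114e+00,  1.31158055e-01,  1.48928501e+00, -2.99395736e-05,
        1.52301685e+00, -8.53767645e-02]), 'dq': array([ 2.60292874e-05,  3.19672329e-04, -3.95775313e-04,  6.36309121e-05,
       -5.79951325e-04,  1.52017847e-03]), 'joint_torque': array([ 3.19805906e-03, -5.59861171e+01, -4.91757166e+01,  7.68721453e-02,
        3.62019183e-02, -1.84240221e-04]), 'tool_pos': array([0.15742027, 0.57840454, 0.23158615]), 'orientation': array([-4.16312911e-01, -3.11350644e+00,  2.87331466e-03]), 'force': array([-0.9917986 , -0.55964557, -0.14351218]), 'wrist_torque': array([-0.0046671 , -0.01099539, -0.01497187]), 'opening': 0.0929974257945945}
scene [[534.9035768620928, 0.0, 324.4871436631564], [0.0, 534.9035768620928, 250.92797323195543], [0.0, 0.0, 1.0]] [-0.04258718  0.          0.          0.          0.        ] [[0.7588, -0.4506, 0.4704, 0.0708], [-0.6512, -0.5073, 0.5645, -0.2003], [-0.0158, -0.7346, -0.6783, 0.6819], [0.0, 0.0, 0.0, 1.0]]
top [[491.66148704521527, 0.0, 313.86410203494523], [0.0, 491.66148704521527, 245.743390130847], [0.0, 0.0, 1.0]] [0.03882506 0.         0.         0.         0.        ] [[0.0371, -0.9722, 0.231, 0.2895], [-0.9993, -0.0353, 0.0117, 0.2704], [-0.0032, -0.2313, -0.9729, 1.0134], [0.0, 0.0, 0.0, 1.0]]
```

View pics/scene0.png

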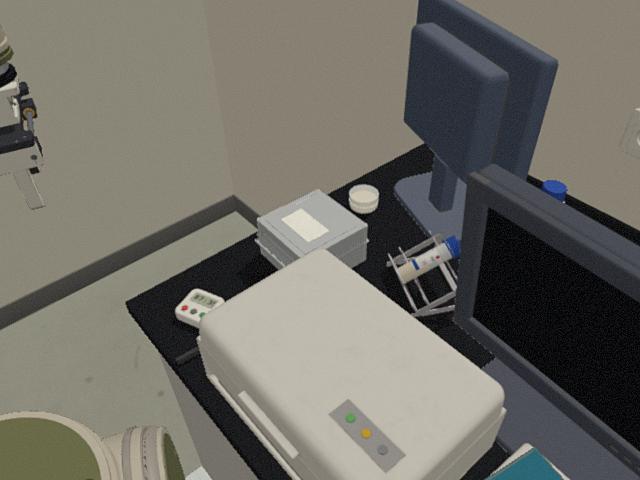

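View pics/top0.png

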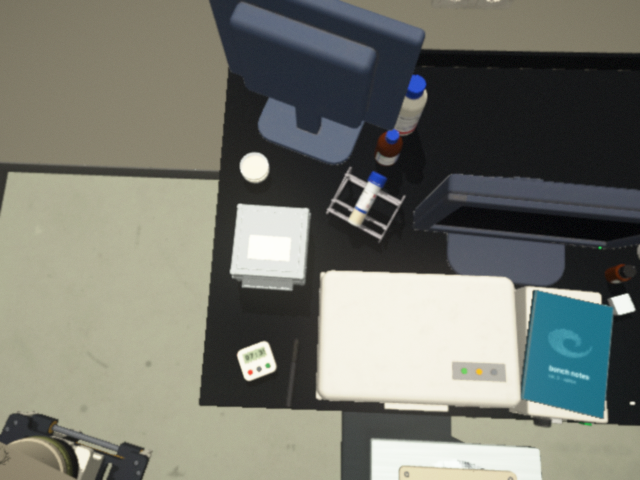

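```bash
cat > h.py <<'E'
import numpy as np,cv2
from scipy.spatial.transform import Rotation as R
from scipy.optimize import least_squares
def load(f): return dict(np.load(f))
def proj(c,P):
    E=np.linalg.inv(c["extrinsics"]); P=np.atleast_2d(P).astype(float)
    return cv2.projectPoints(P,cv2.Rodrigues(E[:3,:3])[0],E[:3,3],c["mtx"],np.array(c["D"],float))[0][:,0]
def unproj(c,uv,z):
    p=cv2.undistortPoints(np.array([[uv]],float),c["mtx"],np.array(c["D"],float))[0,0]
    E=c["extrinsics"]; d=E[:3,:3]@np.r_[p,1]; o=E[:3,3]
    return o+d*(z-o[2])/d[2]
def crop(c,x0,y0,x1,y1,s,name):
    im=c["image"][y0:y1,x0:x1,::-1]; cv2.imwrite(name,cv2.resize(im,None,fx=s,fy=s,interpolation=cv2.INTER_CUBIC))
def snap(n,f):
    from plant import robot
    c=robot.read_camera(n); c={k:np.array(v) for k,v in c.items()}; np.savez(f,**c); return c
E
python3 - <<'E'
from h import *
t=load("top0.npz");s=load("scene0.npz")
crop(t,210,130,410,310,4,"pics/topc.png")
crop(s,240,170,480,340,3.3,"pics/scc.png")
for uv in [(201,405),(316,272),(520,275),(318,400),(291,405),(296,340)]: print(uv,unproj(t,uv,0).round(3))
E
```

```text
(201, 405) [0.202 0.492 0.   ]
(316, 272) [0.474 0.276 0.   ]
(520, 275) [ 0.483 -0.147  0.   ]
(318, 400) [0.219 0.263 0.   ]
(291, 405) [0.208 0.316 0.   ]
(296, 340) [0.333 0.311 0.   ]
```

View pics/topc.png

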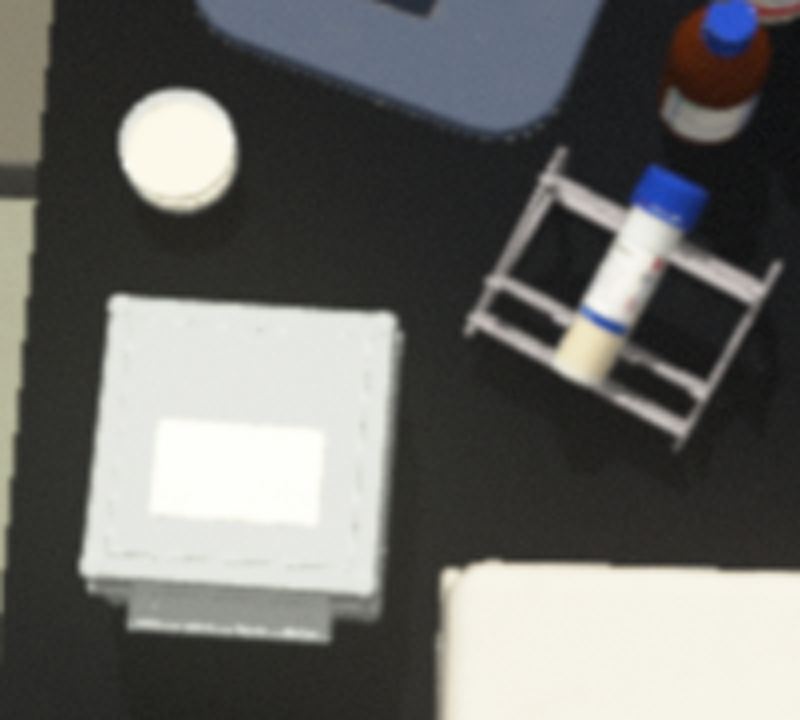

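View pics/scc.png

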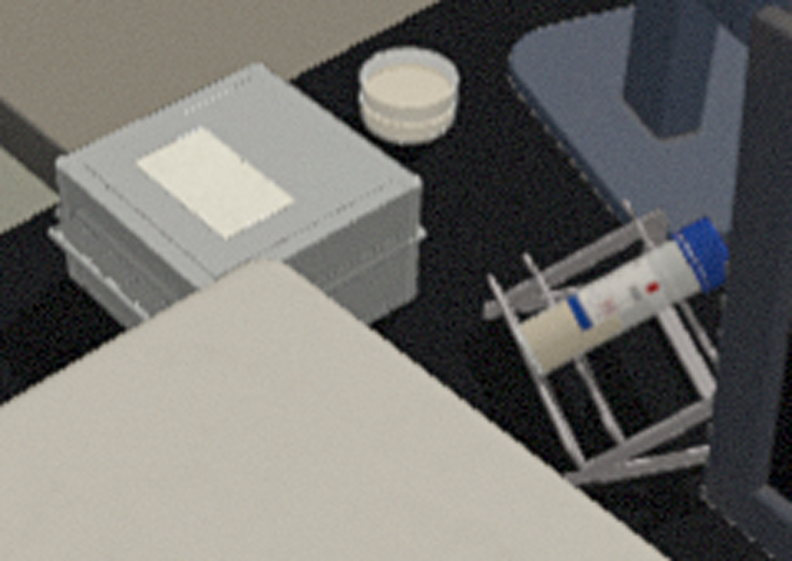

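```bash
cat > fit.py <<'E'
from h import *
t=load("top0.npz");s=load("scene0.npz")
def T(p,P): 
    c,sn=np.cos(p[2]),np.sin(p[2]); P=np.atleast_2d(P)
    return np.c_[p[0]+c*P[:,0]-sn*P[:,1],p[1]+sn*P[:,0]+c*P[:,1],P[:,2]]
h=.070
CP=[(t,(h,h,.083),(237.8,204.2)),(t,(h,-h,.083),(309.3,209.3)),(t,(-h,h,.083),(231,273)),(t,(-h,-h,.083),(304.5,278)),
(s,(h,h,.083),(319.2,190.2)),(s,(-h,h,.083),(257.8,218.5)),(s,(h,-h,.083),(367,225))]
f=lambda p:np.concatenate([proj(c,T(p,P))[0]-uv for c,P,uv in CP])
r=least_squares(f,[.48,.42,0]); print("case",r.x.round(4),f(r.x).round(1).reshape(-1,2).tolist())
case=r.x
# tube
def tube(p,n=24):
    a=np.array([np.cos(np.radians(28)),0,np.sin(np.radians(28))]);u=np.array([0,1,0]);v=np.cross(a,u)
    out=[]
    for l,rad in [(-.056,.012),(-.050,.014),(.036,.014),(.036,.017),(.056,.017)]:
        th=np.linspace(0,2*np.pi,n); out.append(np.array([0,0,.062])+l*a+rad*(np.cos(th)[:,None]*u+np.sin(th)[:,None]*v))
    return [T(p,o) for o in out]
if __name__=="__main__":
    import sys
    p=eval(sys.argv[1])
    def draw(c,x0,y0,x1,y1,S,name):
        im=cv2.resize(c["image"][y0:y1,x0:x1,::-1],None,fx=S,fy=S,interpolation=cv2.INTER_CUBIC)
        tr=lambda q:(((q-[x0,y0]+.5)*S-.5)*8).astype(np.int32)
        for o in tube(p): cv2.polylines(im,[tr(proj(c,o))],True,(0,255,0),1,cv2.LINE_AA,3)
        q=np.array([(h,h),(h,-h),(-h,-h),(-h,h)])
        for z,e in((.083,0),(.052,0),(0,0)): cv2.polylines(im,[tr(proj(c,T(case,np.c_[q,[z]*4])))],True,(0,0,255),1,cv2.LINE_AA,3)
        cv2.polylines(im,[tr(proj(c,T(case,[(-.07,.05,.059),(-.091,.05,.059),(-.091,-.05,.059),(-.07,-.05,.059)])))],True,(255,0,255),1,cv2.LINE_AA,3)
        q=[(-.055,.065,0),(-.055,-.065,0),(.055,-.065,0),(.055,.065,0)]
        cv2.polylines(im,[tr(proj(c,T(p,q)))],True,(255,255,0),1,cv2.LINE_AA,3)
        cv2.imwrite(name,im)
    draw(t,210,130,410,310,4,sys.argv[2]+"t.png");draw(s,240,170,480,340,3.3,sys.argv[2]+"s.png")
E
python3 - <<'E'
from h import *
t=load("top0.npz")
a=unproj(t,(210+585/4,130+360/4),.04);b=unproj(t,(210+668/4,130+200/4),.09);print(a,b,np.arctan2(*(b-a)[1::-1]),(a+b)/2)
E
python3 fit.py "[0.585,0.19,-0.55]" pics/f1
```

```text
[0.57828381 0.19694007 0.04      ] [0.64775149 0.16095374 0.09      ] -0.47796717121339793 [0.61301765 0.17894691 0.065     ]
case [ 0.5177  0.3671 -0.0318] [[0.4, -0.1], [-0.7, -0.6], [-0.4, 0.5], [-1.1, 0.4], [-0.1, -0.8], [-0.7, 1.2], [2.1, 1.1]]
```

```bash
python3 fit.py "[0.613,0.179,-0.48]" pics/f2
```

```text
case [ 0.5177  0.3671 -0.0318] [[0.4, -0.1], [-0.7, -0.6], [-0.4, 0.5], [-1.1, 0.4], [-0.1, -0.8], [-0.7, 1.2], [2.1, 1.1]]
```

View pics/f2t.png

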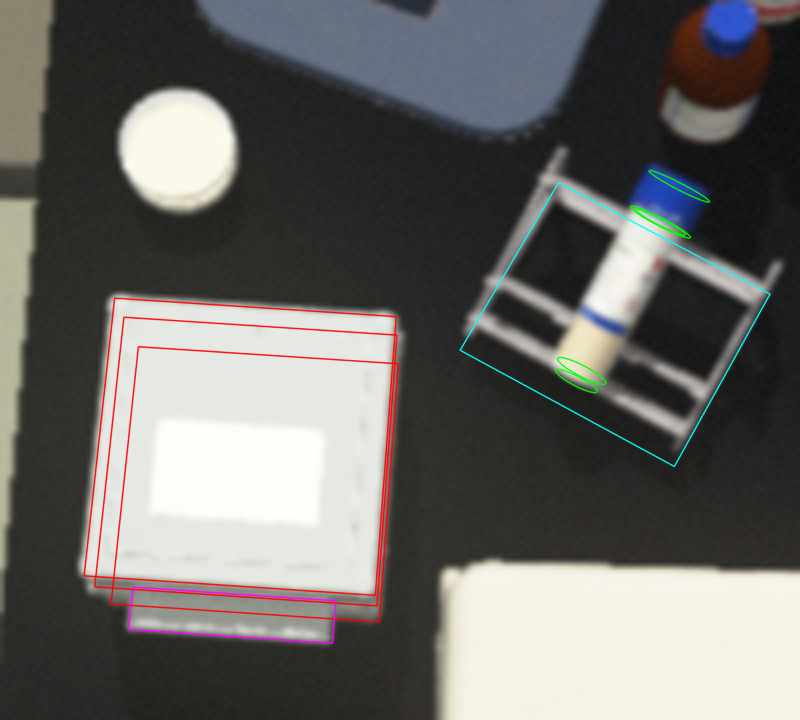

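View pics/f2s.png

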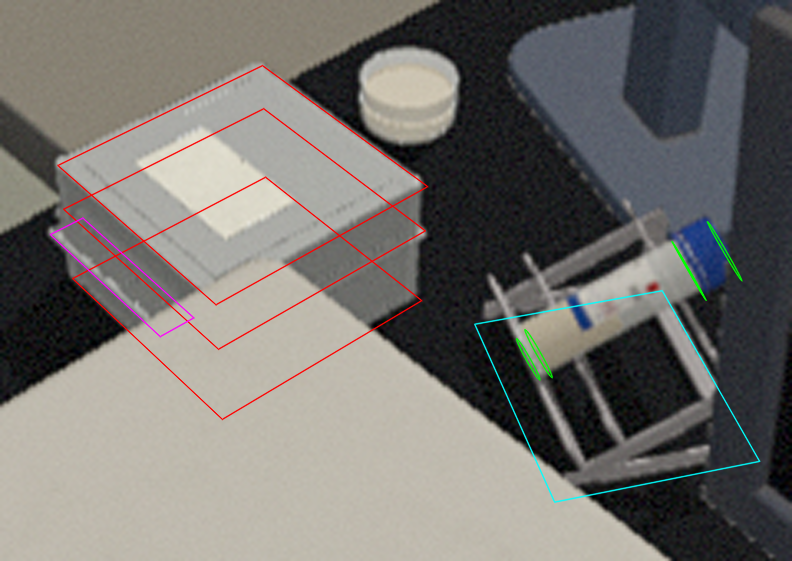

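Run:
```python
from h import *
t=load("top0.npz");s=load("scene0.npz")
a=cv2.resize(t["image"][162:234,340:400,::-1],None,fx=8,fy=8,interpolation=cv2.INTER_CUBIC)
cv2.imwrite("pics/tubeT.png",a)
b=cv2.resize(s["image"][230:290,390:470,::-1],None,fx=9,fy=9,interpolation=cv2.INTER_CUBIC)
cv2.imwrite("pics/tubeS.png",b)
```

```text
(no output)
```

View pics/tubeT.png

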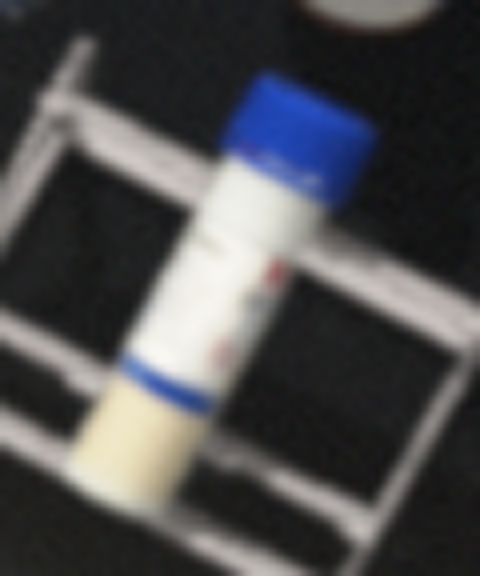

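View pics/tubeS.png

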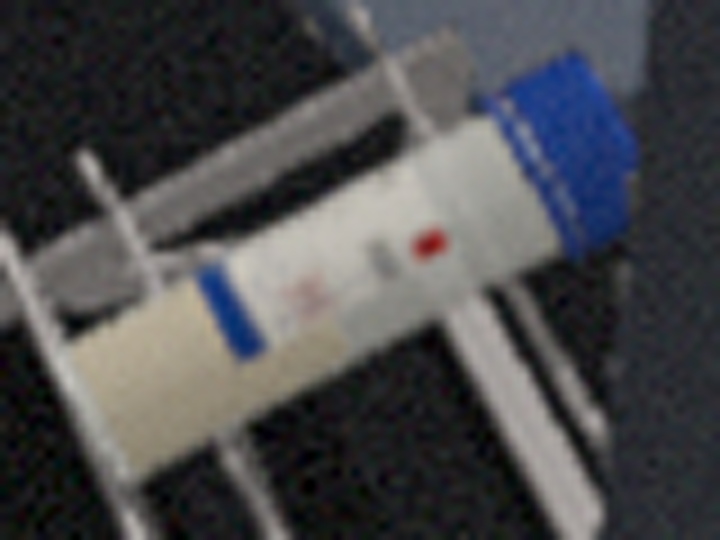

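```bash
cat > fitt.py <<'E'
from fit import *
a0=np.radians(28);th=np.linspace(0,2*np.pi,73)
def ring(p,l,rad):
    a=np.array([np.cos(a0),0,np.sin(a0)]);u=np.array([0,1,0]);v=np.cross(a,u)
    return T(p,np.array([0,0,.062])+l*a+rad*(np.cos(th)[:,None]*u+np.sin(th)[:,None]*v))
def ext(c,p,l,rad):
    q=proj(c,ring(p,l,rad)); ax=proj(c,ring(p,.05,.0)[:1])[0]-proj(c,ring(p,-.05,.0)[:1])[0]; ax/=np.linalg.norm(ax); n=np.array([-ax[1],ax[0]])
    k=q@n; return q[k.argmin()],q[k.argmax()],ax,n
o=lambda x,y,S,ox,oy:np.array([(x+.5)/S-.5+ox,(y+.5)/S-.5+oy])
tt=lambda x,y:o(x,y,8,340,162); ss=lambda x,y:o(x,y,9,390,230)
PK=[(t,.056,.017,tt(262,73),tt(378,130),1),(t,.036,.017,tt(222,150),tt(335,208),1),(t,-.056,.014,tt(68,472),tt(168,515),.6),
(s,.036,.017,ss(487,103),ss(578,258),1),(s,-.056,.014,ss(68,343),ss(137,477),1)]
def g(p):
    r=[]
    for c,l,rad,A,B,w in PK:
        e0,e1,ax,n=ext(c,p,l+(p[3] if l==.036 else 0),rad)
        for e in(e0,e1):
            P=A if np.linalg.norm(e-A)<np.linalg.norm(e-B) else B
            d=e-P; r+=[d@ax*w*.5,d@n*w]
    return np.array(r)
r=least_squares(g,[.615,.18,-.48,0],x_scale=[.01,.01,.1,.01]);print(r.x.round(4));print(g(r.x).reshape(-1,4).round(1))
E
python3 fitt.py
python3 -c "
from fitt import *
" ; P=$(python3 -c "
from fitt import *
print('PP',r.x[:3].round(4).tolist())"|grep PP|cut -c4-); python3 fit.py "$P" pics/f3
```

```text
case [ 0.5177  0.3671 -0.0318] [[0.4, -0.1], [-0.7, -0.6], [-0.4, 0.5], [-1.1, 0.4], [-0.1, -0.8], [-0.7, 1.2], [2.1, 1.1]]
[ 6.167e-01  1.807e-01 -5.035e-01 -3.000e-04]
[[-0.1 -0.7 -0.4  0.1]
 [ 0.2 -1.   0.   0.1]
 [ 0.  -1.2 -0.3 -1.2]
 [ 0.   0.5 -0.2  1.2]
 [-0.7  0.8 -0.5  0.7]]
case [ 0.5177  0.3671 -0.0318] [[0.4, -0.1], [-0.7, -0.6], [-0.4, 0.5], [-1.1, 0.4], [-0.1, -0.8], [-0.7, 1.2], [2.1, 1.1]]
[ 6.167e-01  1.807e-01 -5.035e-01 -3.000e-04]
[[-0.1 -0.7 -0.4  0.1]
 [ 0.2 -1.   0.   0.1]
 [ 0.  -1.2 -0.3 -1.2]
 [ 0.   0.5 -0.2  1.2]
 [-0.7  0.8 -0.5  0.7]]
case [ 0.5177  0.3671 -0.0318] [[0.4, -0.1], [-0.7, -0.6], [-0.4, 0.5], [-1.1, 0.4], [-0.1, -0.8], [-0.7, 1.2], [2.1, 1.1]]
```

View pics/f3t.png

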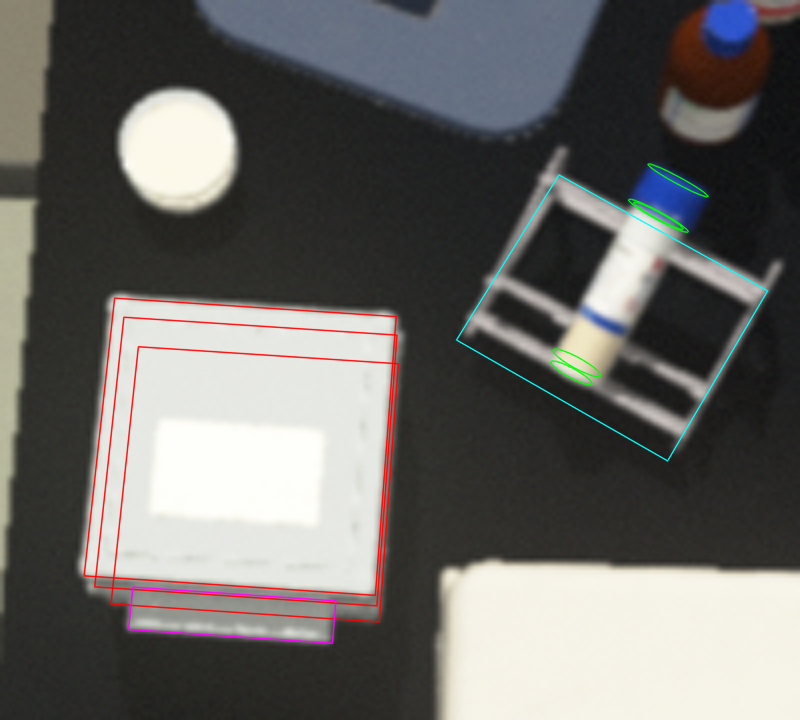

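View pics/f3s.png

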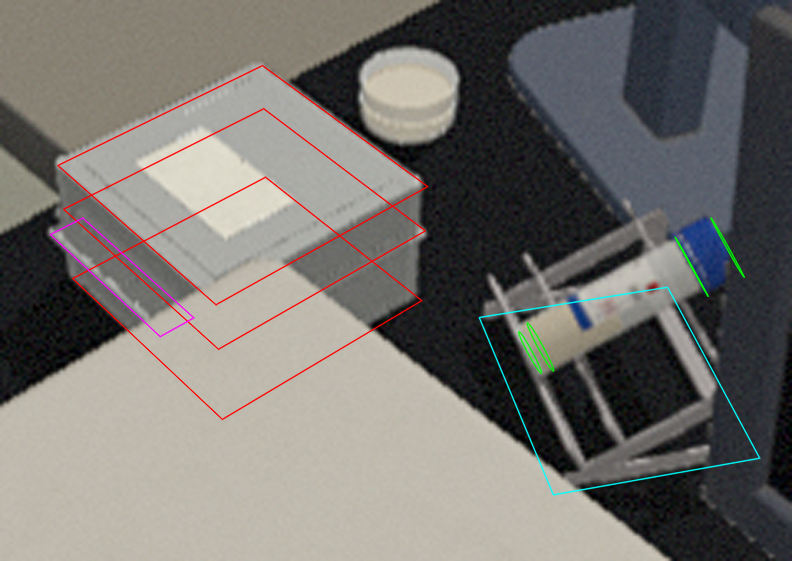

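```bash
cat >> h.py <<'E'
def tri(c1,u1,c2,u2):
    def M(c,u):
        p=cv2.undistortPoints(np.array([[u]],float),c["mtx"],np.array(c["D"],float))[0,0]
        E=c["extrinsics"]; d=E[:3,:3]@np.r_[p,1]; return E[:3,3],d/np.linalg.norm(d)
    o1,d1=M(c1,u1);o2,d2=M(c2,u2)
    k=np.linalg.lstsq(np.c_[d1,-d2],o2-o1,rcond=None)[0]; a=o1+k[0]*d1;b=o2+k[1]*d2
    return (a+b)/2,np.linalg.norm(a-b)
E
python3 - <<'E'
from h import *
t=load("top0.npz");s=load("scene0.npz")
for n,a,b in [("dev back-left",(320,272),(318,252)),("dev front-left",(318,398),(203,335)),("dev back right",(517,277),(500,400)),("mon BL",(417,228),(456,320)),("mon TL",(452,177),(473,168)),
 ("bluemon near corner low",(371,95),(470,175)),("bottle cap",(393,134),(554,187))]:
    p,e=tri(t,a,s,b);print(n,p.round(3),round(e,3))
for n,uv,z in [("timer",(257,361),.02),("timerTL",(237,349),.02),("timerTR",(272,345),.02),("timerBR",(276,375),.02),("timerBL",(242,380),.02),("marker a",(296,340),.006),("marker b",(291,404),.006),("petri",(254,167),.03),("bottle",(389,150),.05)]:
    print(n,unproj(t,uv,z).round(3))
crop(t,400,160,640,260,3.3,"pics/mon.png")
E
```

```text
dev back-left [0.45  0.269 0.123] 0.003
dev front-left [0.233 0.263 0.106] 0.007
dev back right [ 0.446 -0.078  0.136] 0.02
mon BL [0.562 0.075 0.047] 0.004
mon TL [0.555 0.086 0.326] 0.022
bluemon near corner low [0.759 0.199 0.173] 0.053
bottle cap [0.735 0.109 0.183] 0.088
timer [0.289 0.385 0.02 ]
timerTL [0.311 0.426 0.02 ]
timerTR [0.321 0.358 0.02 ]
timerBR [0.264 0.347 0.02 ]
timerBL [0.252 0.412 0.02 ]
marker a [0.333 0.311 0.006]
marker b [0.21  0.315 0.006]
petri [0.691 0.416 0.03 ]
bottle [0.731 0.132 0.05 ]
```

View pics/mon.png

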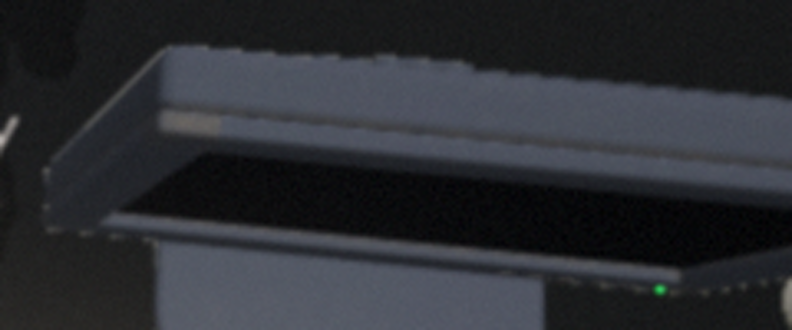

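```bash
cat >> h.py <<'E'
def Rt(al,yaw,sgn):
    "tool z tilted al from down toward heading yaw; tool y = sgn*left of heading"
    f=np.array([np.cos(yaw),np.sin(yaw),0]);l=np.array([-f[1],f[0],0])
    z=np.sin(al)*f+np.array([0,0,-np.cos(al)]); y=sgn*l; x=np.cross(y,z); return np.c_[x,y,z]
def step(p,Rm,show=True):
    from plant import robot
    st=robot.read_state(); R0=R.from_rotvec(st["orientation"]).as_matrix()
    d=R0.T@(np.array(p)-st["tool_pos"]); w=R.from_matrix(R0.T@Rm).as_rotvec()
    print(d.round(4).tolist()+w.round(4).tolist()," rows>=",round(max(np.linalg.norm(d)/.0625,np.linalg.norm(w)/.187),1)); return d,w
case=(.5177,.3671,-.0318); 
def C(x,y,z):
    c,s=np.cos(case[2]),np.sin(case[2]); return np.array([case[0]+c*x-s*y,case[1]+s*x+c*y,z])
E
python3 - <<'E'
from h import *
from plant import robot
st=robot.read_state(); print(R.from_rotvec(st["orientation"]).as_matrix().round(3))
for s in(1,-1): step([.34,.41,.17],Rt(.7,-.032,s))
E
```

```text
[[-0.965  0.263 -0.001]
 [ 0.263  0.965 -0.002]
 [ 0.    -0.002 -1.   ]]
[-0.2204, -0.1145, 0.0619, -0.0833, -0.6971, -0.2236]  rows>= 4.1
[-0.2204, -0.1145, 0.0619, -1.0017, 0.1197, 2.7429]  rows>= 15.6
```

>>> jog_arm([
  [1,-0.055,-0.029,0.015,-0.021,-0.174,-0.056],
  [1,-0.11,-0.057,0.031,-0.042,-0.35,-0.112],
  [1,-0.165,-0.086,0.046,-0.062,-0.52,-0.168],
  [1,-0.22,-0.1145,0.062,-0.083,-0.697,-0.2236],
  [1,-0.22,-0.1145,0.062,-0.083,-0.697,-0.2236],
], force=20)

```text
t: 0.72
tool_pos: [0.3374, 0.4021, 0.161]
orientation: [0.032, 2.445, -0.033]
force: [-0.2, -0.8, -0.6]
opening: 0.0474
```

Run:
```python
from h import *
for a,z in((-.15,.108),(-.0927,.040)): step(C(a,.025,z),Rt(.7,-.032,1)); print(C(a,.025,z))
```

```text
[0.01, -0.0034, 0.0608, -0.0119, -0.0035, 0.0098]  rows>= 1.0
[0.3685707  0.39685656 0.108     ]
[0.0096, -0.0023, 0.1497, -0.0119, -0.0035, 0.0098]  rows>= 2.4
[0.42584173 0.39503472 0.04      ]
```

>>> jog_arm([
  [1,0.01,-0.0034,0.06,-0.012,-0.0035,0.01],
  [1,0.01,-0.003,0.09,-0.012,-0.0035,0.01],
  [1,0.0096,-0.0023,0.12,-0.012,-0.0035,0.01],
  [1,0.0096,-0.0023,0.149,-0.012,-0.0035,0.01],
  [1,0.0096,-0.0023,0.149,-0.012,-0.0035,0.01],
])

```text
t: 1.35
tool_pos: [0.4261, 0.3946, 0.0396]
orientation: [0.042, 2.443, -0.017]
force: [-0.2, 0.2, -0.4]
opening: 0.0011
```

Run:
```python
from h import *
c=snap("top","t1.npz"); crop(c,210,170,370,330,4.5,"pics/t1.png")
c=snap("scene","s1.npz"); crop(c,180,150,400,330,3.5,"pics/s1.png")
from plant import robot
s=robot.read_state();print(s["t"],s["tool_pos"],s["orientation"],s["force"],s["opening"])
```

```text
1.45 [0.42570803 0.39578977 0.04146498] [ 0.04091578  2.44128571 -0.01340169] [-1.15429814 -0.3295707   0.49391576] 0.0006494558565163491
```

View pics/t1.png

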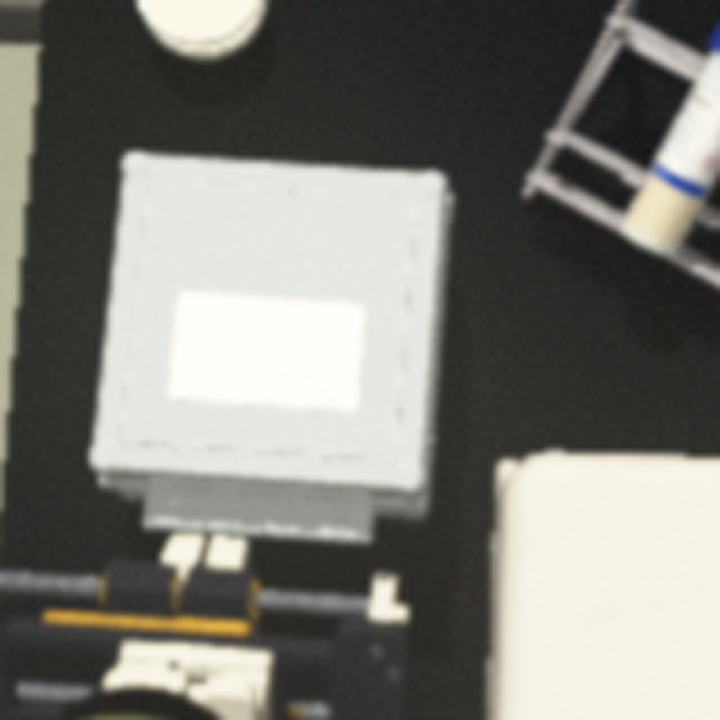

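View pics/s1.png

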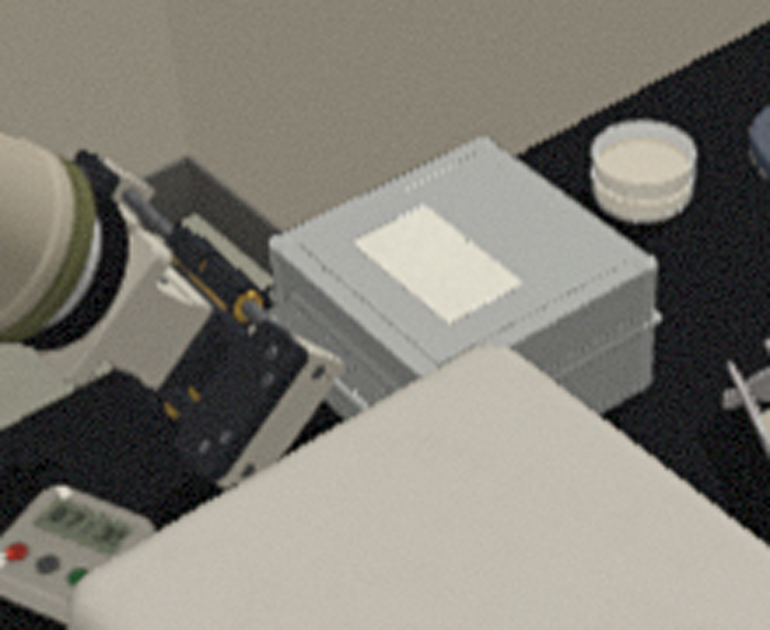

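```bash
cat > lid.py <<'E'
from h import *
import sys
def pose(thd):
    th=np.radians(thd); al=min(.7,max(0,np.pi/2-th))
    E=np.array([.07-.161*np.cos(th)+ .002*np.sin(th),.052+.161*np.sin(th)+.002*np.cos(th)])
    z=np.array([np.sin(al),-np.cos(al)]);n=np.array([np.cos(al),np.sin(al)])
    p=E+.006*z-.0065*n
    return C(p[0],.025,p[1]),Rt(al,-.032,1)
for th in map(float,sys.argv[1:]):
    p,Rm=pose(th); print(th,p.round(3),end=' '); step(p,Rm)
E
python3 lid.py 0 8 16 24 32
```

```text
0.0 [0.426 0.395 0.045] [-0.003, -0.0007, -0.0024, 0.0001, 0.0, -0.0016]  rows>= 0.1
8.0 [0.428 0.395 0.068] [-0.0188, -0.0007, -0.0183, 0.0001, 0.0, -0.0016]  rows>= 0.4
16.0 [0.433 0.395 0.09 ] [-0.0367, -0.0007, -0.0319, 0.0001, 0.0, -0.0016]  rows>= 0.8
24.0 [0.441 0.395 0.111] [-0.0563, -0.0007, -0.0429, 0.0001, 0.0, -0.0016]  rows>= 1.1
32.0 [0.452 0.394 0.13 ] [-0.0773, -0.0006, -0.051, 0.0001, 0.0, -0.0016]  rows>= 1.5
```

>>> jog_arm([
  [1,-0.003,-0.0007,-0.0024,0,0,-0.0016],
  [1,-0.0188,-0.0007,-0.0183,0,0,-0.0016],
  [1,-0.0367,-0.0007,-0.032,0,0,-0.0016],
  [1,-0.0563,-0.0007,-0.043,0,0,-0.0016],
  [1,-0.0773,-0.0006,-0.051,0,0,-0.0016],
])

```text
t: 2.08
tool_pos: [0.4516, 0.3952, 0.1326]
orientation: [0.038, 2.441, -0.011]
force: [-0.2, -0.5, -0.8]
opening: 0.0006
```

```bash
python3 - <<'E'
from h import *
c=snap("scene","s2.npz"); crop(c,180,100,400,280,3.5,"pics/s2.png")
E
python3 lid.py 32 40 48 56 63 70
```

```text
32.0 [0.452 0.394 0.13 ] [0.0053, -0.0024, 0.0035, 0.0049, 0.004, -0.0022]  rows>= 0.1
40.0 [0.465 0.394 0.148] [-0.0166, -0.0023, -0.0015, 0.0049, 0.004, -0.0022]  rows>= 0.3
48.0 [0.481 0.393 0.164] [-0.039, -0.0022, -0.0035, 0.0049, 0.004, -0.0022]  rows>= 0.6
56.0 [0.498 0.393 0.178] [-0.0608, -0.0022, -0.003, 0.005, 0.1106, -0.0019]  rows>= 1.0
63.0 [0.514 0.392 0.188] [-0.0796, -0.0021, -0.0003, 0.0051, 0.2328, -0.0016]  rows>= 1.3
70.0 [0.531 0.392 0.196] [-0.0979, -0.0021, 0.0046, 0.0052, 0.3549, -0.0013]  rows>= 1.9
```

View pics/s2.png

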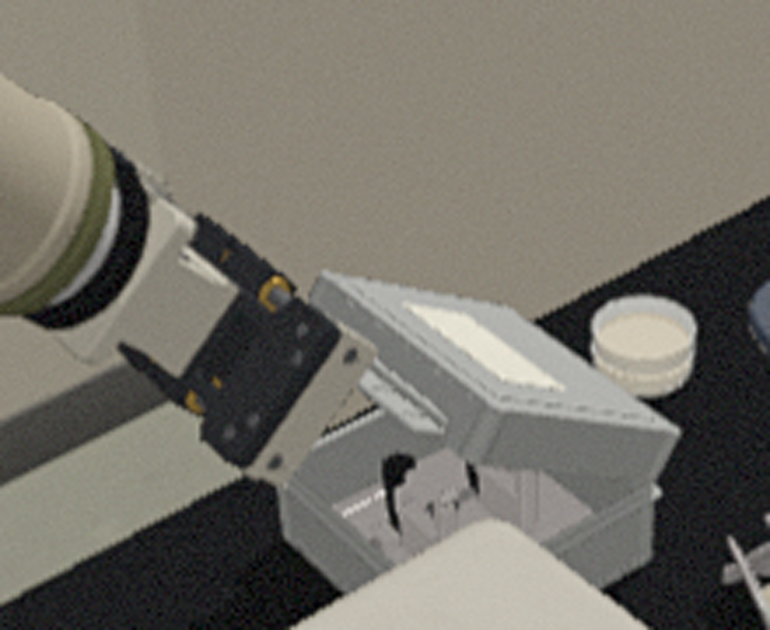

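>>> jog_arm([
  [1,-0.0166,-0.0023,-0.0015,0.005,0.004,-0.002],
  [1,-0.039,-0.0022,-0.0035,0.005,0.004,-0.002],
  [1,-0.0608,-0.0022,-0.003,0.005,0.11,-0.002],
  [1,-0.0796,-0.0021,-0.0003,0.005,0.233,-0.0016],
  [1,-0.098,-0.0021,0.0046,0.005,0.355,-0.0013],
])

```text
t: 2.75
tool_pos: [0.5312, 0.393, 0.1987]
orientation: [0.042, 2.794, -0.003]
force: [-0.5, -0.1, -0.3]
opening: 0.0003
```

```bash
python3 - <<'E'
from h import *
c=snap("scene","s3.npz"); crop(c,180,100,400,280,3.5,"pics/s3.png")
E
python3 lid.py 70 77 84 90 95 101
```

```text
70.0 [0.531 0.392 0.196] [0.0055, -0.0011, 0.0037, 0.0055, -0.0033, -0.0009]  rows>= 0.1
77.0 [0.549 0.391 0.202] [-0.0134, -0.0011, 0.0043, 0.0055, 0.1189, -0.0005]  rows>= 0.6
84.0 [0.568 0.391 0.206] [-0.0321, -0.0011, 0.0071, 0.0056, 0.241, -0.0002]  rows>= 1.3
90.0 [0.584 0.39  0.207] [-0.0478, -0.0011, 0.0113, 0.0056, 0.3458, 0.0001]  rows>= 1.8
95.0 [0.598 0.39  0.206] [-0.0607, -0.0011, 0.0168, 0.0056, 0.3458, 0.0001]  rows>= 1.8
101.0 [0.615 0.389 0.204] [-0.0755, -0.0012, 0.0249, 0.0056, 0.3458, 0.0001]  rows>= 1.8
```

View pics/s3.png

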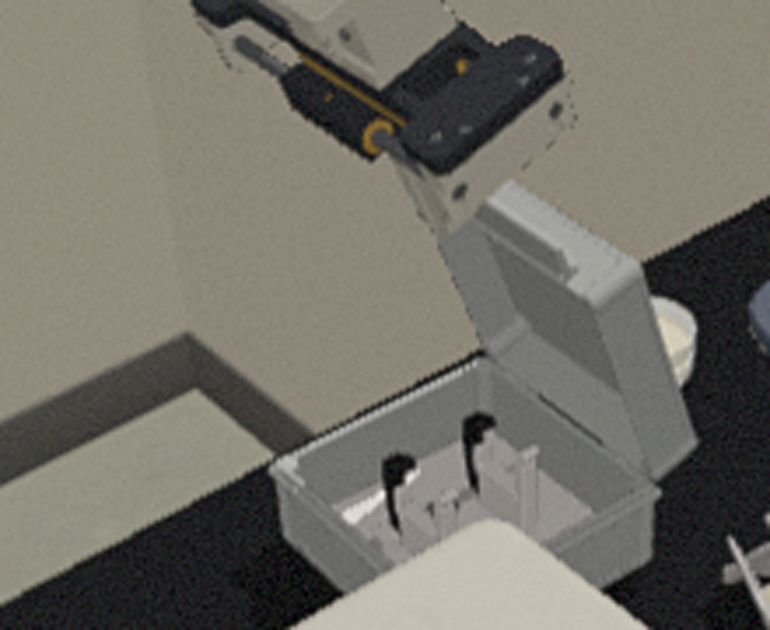

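>>> jog_arm([
  [1,-0.0134,-0.0011,0.003,0.0055,0.119,0],
  [1,-0.0321,-0.0011,0.006,0.0056,0.241,0],
  [1,-0.0478,-0.0011,0.0105,0.0056,0.346,0],
  [1,-0.0607,-0.0011,0.016,0.0056,0.346,0],
  [1,-0.0755,-0.0012,0.024,0.0056,0.346,0],
])

```text
t: 3.42
tool_pos: [0.6147, 0.3895, 0.2049]
orientation: [0.05, 3.141, 0.0]
force: [0.2, -0.6, -0.3]
opening: 0.0006
```

>>> jog_arm([
  [1,0,0,0,0,0,0],
  [1,0.02,0,0,0,0,0],
  [1,0.06,0,-0.005,0,0,0],
  [1,0.1,0,-0.01,0,0,0],
])

```text
t: 3.92
tool_pos: [0.5126, 0.393, 0.2153]
orientation: [0.049, 3.141, 0.001]
force: [0.3, 0.7, -0.0]
opening: 0.0003
```

Run:
```python
from h import *
c=snap("scene","s4.npz"); crop(c,180,60,480,285,2.6,"pics/s4.png")
```

```text
(no output)
```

View pics/s4.png

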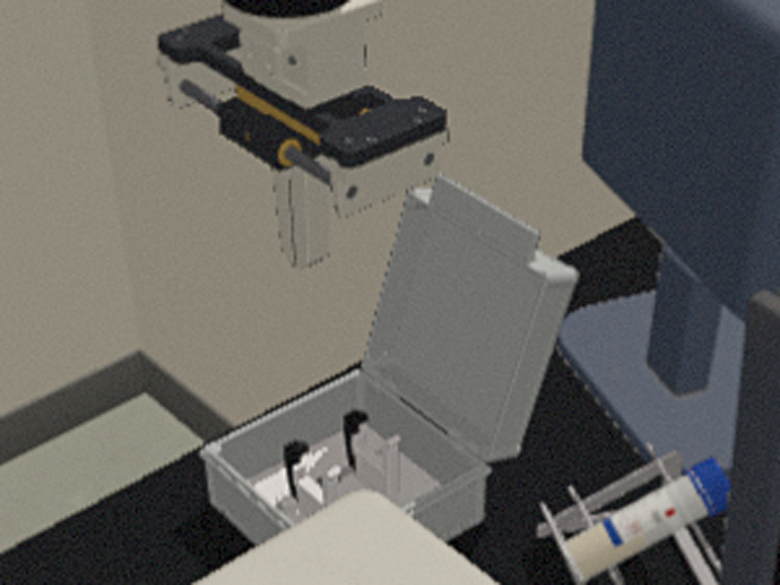

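Run:
```python
from h import *
from plant import robot
st=robot.read_state();Rm=R.from_rotvec(st["orientation"]).as_matrix();p=st["tool_pos"];print(p)
for n in("scene","top"):
    c=snap(n,f"{n}5.npz")
    tip=[p+Rm@np.array([a,b,.014]) for a in(-.0075,.0075) for b in(-.0175,.0175)]
    q=proj(c,tip);ctr=q.mean(0).astype(int);x0,y0=ctr-50
    S=7;im=cv2.resize(c["image"][y0:y0+85,x0:x0+100,::-1],None,fx=S,fy=S,interpolation=cv2.INTER_CUBIC)
    for u in q: cv2.circle(im,tuple(((u-[x0,y0]+.5)*S).astype(int)),4,(0,0,255),1)
    cv2.imwrite(f"pics/tip_{n}.png",im)
```

```text
[0.50832397 0.39397412 0.21579775]
```

View pics/tip_scene.png

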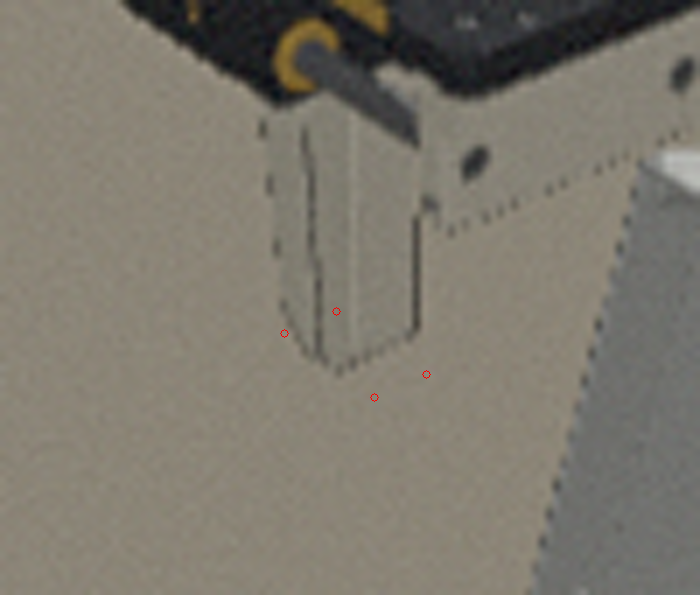

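View pics/tip_top.png

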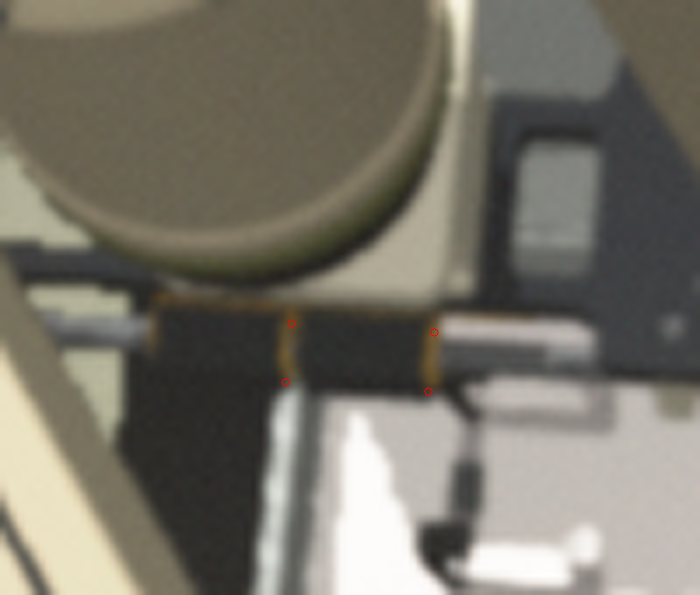

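Run:
```python
from h import *
t=load("top0.npz")
for uv in[(414.5,211.5),(414.5,229)]: print("mon bottom",unproj(t,uv,.047).round(3))
print("mon top",unproj(t,(451,174.5),.33).round(3))
lid=lambda z:C(.07+(z-.052)*np.tan(.33),-.07,z)
for al,dy in[(28,0),(28,.06),(28,.1),(34,0),(34,.06)]:
    Rm=Rt(np.radians(al),-.5035+dy,1); g=np.array([.6167,.1807,.062])
    print(al,dy)
    for sy in(1,-1):
        for sx in(1,-1):
            for b in(.065,.13):
                q=g+Rm@np.array([sx*.0375,sy*.094,-b]); print("  L" if sy>0 else "  R",q.round(3),lid(q[2]).round(3) if sy>0 else "")
```

```text
mon bottom [0.599 0.079 0.047]
mon bottom [0.561 0.079 0.047]
mon top [0.567 0.081 0.33 ]
28 0
  L [0.606 0.294 0.102] [0.602 0.294 0.102]
  L [0.58  0.308 0.159] [0.622 0.294 0.159]
  L [0.664 0.262 0.137] [0.615 0.294 0.137]
  L [0.638 0.277 0.194] [0.634 0.293 0.194]
  R [0.516 0.129 0.102] 
  R [0.489 0.144 0.159] 
  R [0.574 0.097 0.137] 
  R [0.547 0.112 0.194] 
28 0.06
  L [0.6   0.293 0.102] [0.602 0.294 0.102]
  L [0.572 0.306 0.159] [0.622 0.294 0.159]
  L [0.659 0.264 0.137] [0.615 0.294 0.137]
  L [0.632 0.278 0.194] [0.634 0.293 0.194]
  R [0.519 0.123 0.102] 
  R [0.491 0.136 0.159] 
  R [0.579 0.095 0.137] 
  R [0.551 0.108 0.194] 
28 0.1
  L [0.595 0.292 0.102] [0.602 0.294 0.102]
  L [0.567 0.304 0.159] [0.622 0.294 0.159]
  L [0.656 0.266 0.137] [0.615 0.294 0.137]
  L [0.628 0.278 0.194] [0.634 0.293 0.194]
  R [0.521 0.119 0.102] 
  R [0.493 0.131 0.159] 
  R [0.582 0.093 0.137] 
  R [0.554 0.105 0.194] 
34 0
  L [0.603 0.296 0.095] [0.6   0.294 0.095]
  L [0.571 0.313 0.149] [0.619 0.294 0.149]
  L [0.657 0.266 0.137] [0.614 0.294 0.137]
  L [0.626 0.283 0.191] [0.633 0.293 0.191]
  R [0.512 0.131 0.095] 
  R [0.48  0.148 0.149] 
  R [0.567 0.101 0.137] 
  R [0.535 0.118 0.191] 
34 0.06
  L [0.596 0.295 0.095] [0.6   0.294 0.095]
  L [0.563 0.31  0.149] [0.619 0.294 0.149]
  L [0.652 0.268 0.137] [0.614 0.294 0.137]
  L [0.619 0.283 0.191] [0.633 0.293 0.191]
  R [0.515 0.125 0.095] 
  R [0.483 0.14  0.149] 
  R [0.572 0.098 0.137] 
  R [0.539 0.114 0.191]
```

```bash
cat >> h.py <<'E'
G=np.array([.6167,.1807,.062])
RG=Rt(np.radians(20),-.42,1)
E
python3 - <<'E'
from h import *
step(G+[0,0,.17],RG)
E
```

```text
[-0.1105, -0.2098, -0.016, 0.0694, -0.3435, 0.3865]  rows>= 3.8
```

>>> jog_arm([
  [0.355,-0.022,-0.042,-0.008,0.014,-0.069,0.077],
  [0.355,-0.044,-0.084,-0.012,0.028,-0.137,0.155],
  [0.355,-0.066,-0.126,-0.016,0.042,-0.206,0.232],
  [0.355,-0.0884,-0.168,-0.016,0.056,-0.275,0.309],
  [0.355,-0.1105,-0.21,-0.016,0.069,-0.3435,0.3865],
])

```text
t: 4.7
tool_pos: [0.6177, 0.1792, 0.2329]
orientation: [0.586, 2.733, -0.102]
force: [0.4, -0.3, 0.4]
opening: 0.0454
```

Run:
```python
from h import *
c=snap("scene","s6.npz"); crop(c,340,60,640,285,2.6,"pics/s6.png")
c=snap("top","t6.npz"); crop(c,200,100,500,325,2.6,"pics/t6.png")
step(G+[0,0,.08],RG)
from plant import robot
s=robot.read_state();print(s["t"],s["tool_pos"],s["force"],s["opening"],s["q"])
```

```text
[0.0331, 0.0029, 0.0838, -0.0019, 0.0025, -0.0041]  rows>= 1.4
4.8 [0.61753368 0.17713418 0.23207335] [-0.83080714  1.4854341   0.34706834] 0.053771229168956214 [ 0.33383867  0.01531505  1.65056828 -0.25470267  1.22624932 -0.75623982]
```

View pics/s6.png

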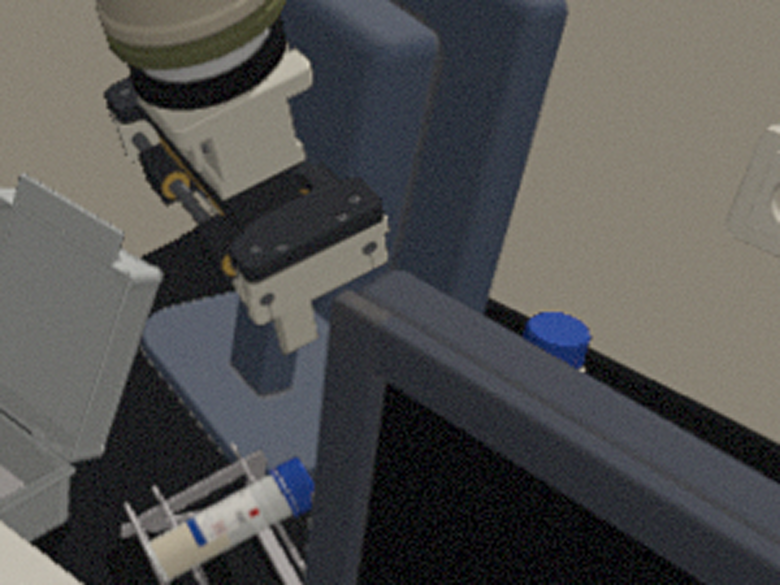

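View pics/t6.png

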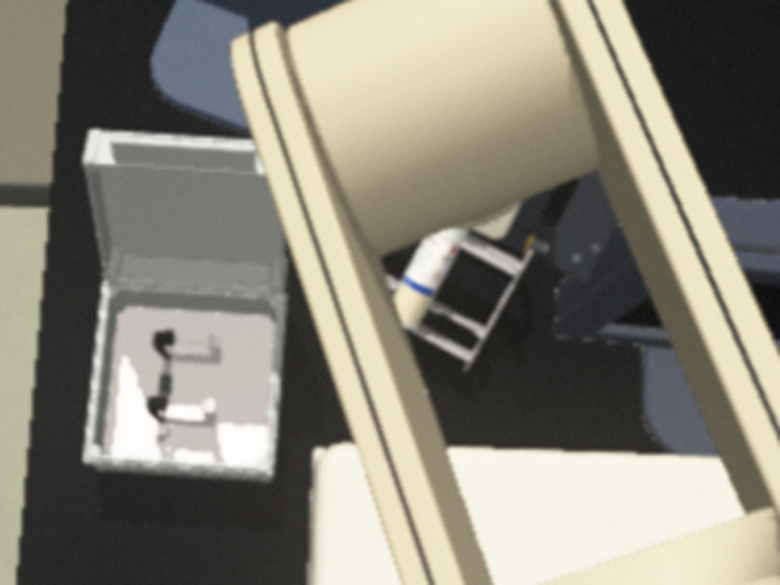

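>>> jog_arm([
  [0.355,0.011,0.001,0.028,-0.002,0.0025,-0.004],
  [0.355,0.022,0.002,0.056,-0.002,0.0025,-0.004],
  [0.355,0.033,0.0029,0.0838,-0.002,0.0025,-0.004],
  [0.355,0.033,0.0029,0.0838,-0.002,0.0025,-0.004],
])

```text
t: 5.3
tool_pos: [0.6148, 0.1805, 0.1389]
orientation: [0.583, 2.742, -0.106]
force: [-0.5, -0.5, 0.9]
opening: 0.06
```

Run:
```python
from h import *
c=snap("scene","s7.npz"); crop(c,300,60,600,285,2.6,"pics/s7.png")
c=snap("top","t7.npz"); crop(c,200,100,500,325,2.6,"pics/t7.png")
step(G+[0,0,.03],RG)
from plant import robot
s=robot.read_state();print(s["t"],s["tool_pos"],s["force"],s["opening"],s["q"])
```

```text
[0.0177, -0.0006, 0.0479, 0.0006, 0.0004, 0.0005]  rows>= 0.8
5.4 [0.61716381 0.18109769 0.14303399] [-0.27083302 -0.15158092 -0.57280358] 0.0602288032721933 [ 0.33872359  0.08852957  1.74117595 -0.27155869  1.06885385 -0.71050087]
```

View pics/s7.png

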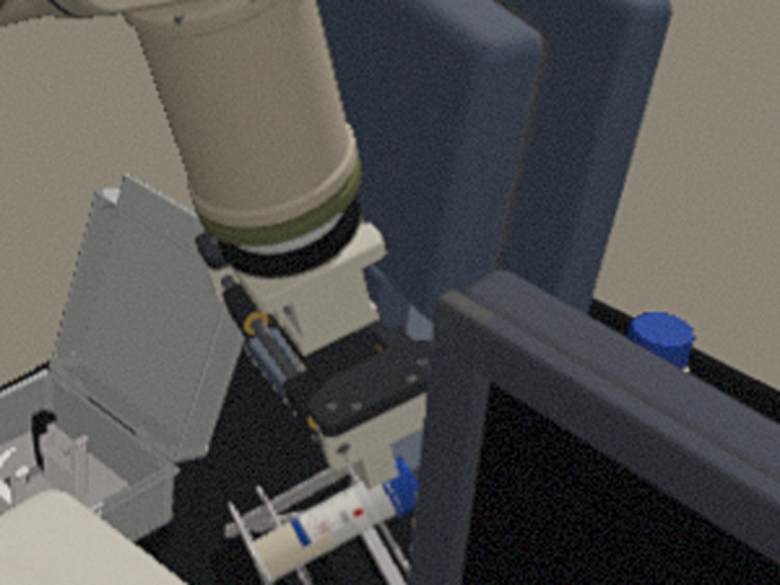

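View pics/t7.png

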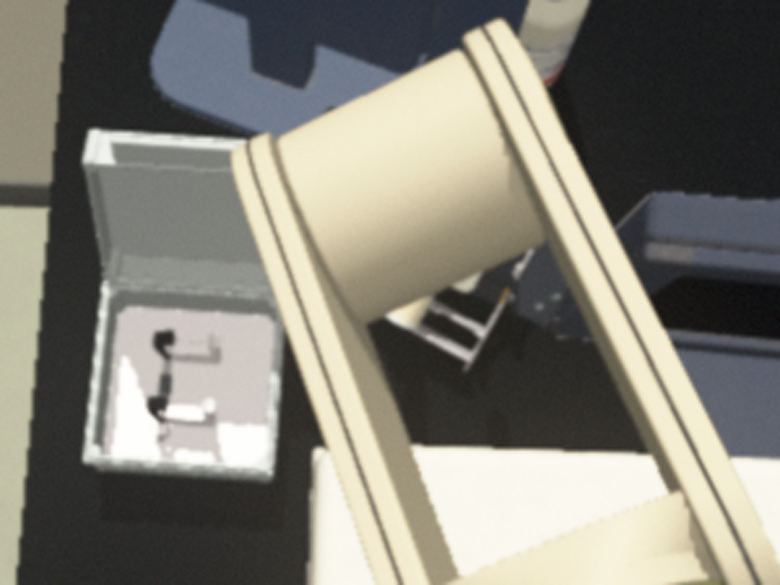

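>>> jog_arm([
  [0.355,0.006,0,0.016,0,0,0],
  [0.355,0.012,0,0.032,0,0,0],
  [0.355,0.0177,0,0.048,0,0,0],
  [0.355,0.0177,0,0.048,0,0,0],
])

```text
t: 5.9
tool_pos: [0.6152, 0.1806, 0.0888]
orientation: [0.583, 2.74, -0.106]
force: [-0.2, -0.2, 0.5]
opening: 0.0601
```

Run:
```python
from h import *
c=snap("scene","s8.npz"); crop(c,300,100,560,300,3,"pics/s8.png")
c=snap("top","t8.npz"); crop(c,200,100,500,325,2.6,"pics/t8.png")
step(G+.004*RG[:,2],RG)
from plant import robot
s=robot.read_state();print(s["t"],s["tool_pos"],s["force"],s["opening"])
```

```text
[0.01, -0.0004, 0.0317, 0.0001, -0.0001, 0.0007]  rows>= 0.5
6.0 [0.61682504 0.18109805 0.09143434] [-0.14493276  0.0435956  -0.23436189] 0.06033058117164559
```

View pics/s8.png

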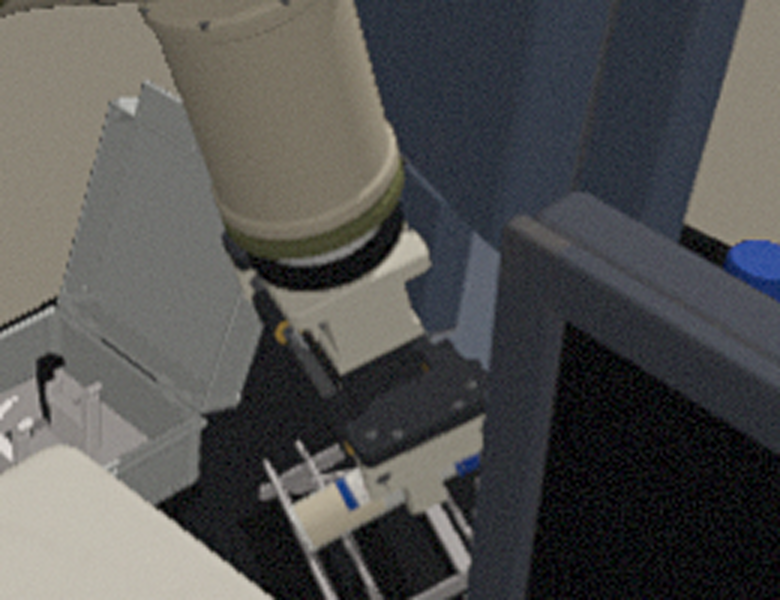

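View pics/t8.png

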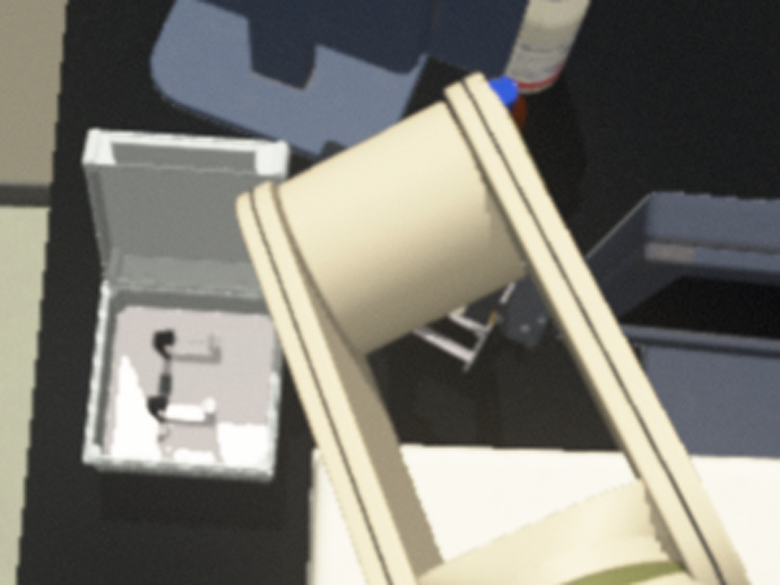

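>>> jog_arm([
  [0.355,0.0035,0,0.011,0,0,0],
  [0.355,0.007,0,0.022,0,0,0],
  [0.355,0.01,0,0.0317,0,0,0],
  [0.355,0.01,0,0.0317,0,0,0],
])

```text
t: 6.5
tool_pos: [0.6171, 0.1801, 0.0564]
orientation: [0.583, 2.739, -0.105]
force: [0.3, 0.5, -1.3]
opening: 0.0598
```

Run:
```python
from h import *
c=snap("scene","s9.npz"); crop(c,340,150,500,270,5,"pics/s9.png")
step(G+.004*RG[:,2],RG)
from plant import robot
s=robot.read_state();print(s["t"],s["tool_pos"],s["force"],s["opening"])
```

```text
[-0.0006, -0.0, -0.0007, -0.0009, -0.0012, 0.001]  rows>= 0.0
6.55 [0.61763018 0.18028969 0.05735073] [ 0.2909807  -0.49863191  0.5688838 ] 0.059648982693340034
```

View pics/s9.png

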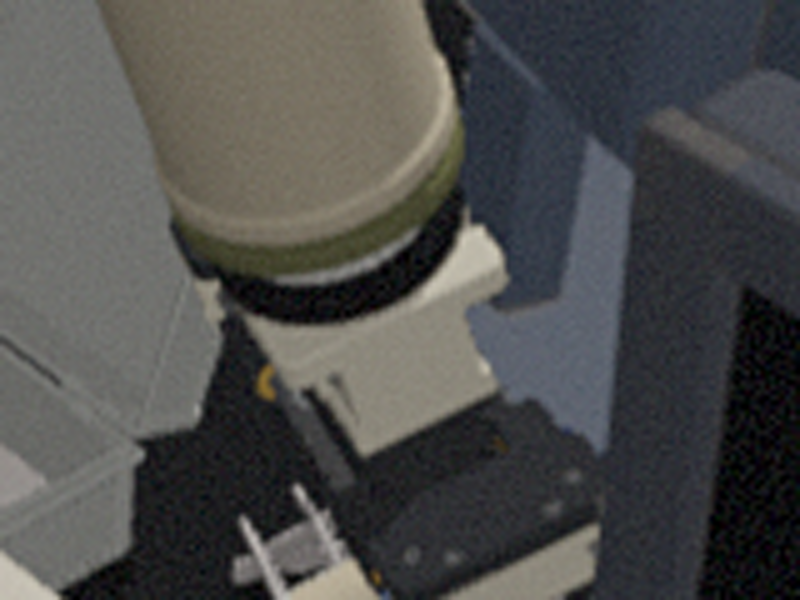

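>>> jog_arm([
  [1,0,0,0,0,0,0],
  [1,0,0,0,0,0,0],
  [1,0,0,0,0,0,0],
  [1,0,0,0,0,0,0],
], force=15)

```text
t: 7.05
tool_pos: [0.6177, 0.1804, 0.0576]
orientation: [0.582, 2.738, -0.104]
force: [-0.5, 1.0, -0.3]
opening: 0.028
```

Run:
```python
from h import *
from plant import robot
s=robot.read_state();print(s["t"],s["tool_pos"],s["force"],s["opening"])
n=np.array([-np.sin(np.radians(28))*np.cos(-.5),-np.sin(np.radians(28))*np.sin(-.5),np.cos(np.radians(28))])
for d in(.01,.03,.06): step(s["tool_pos"]+d*n,R.from_rotvec(s["orientation"]).as_matrix())
```

```text
7.05 [0.61774569 0.18036503 0.05758939] [-0.48231245  1.03064412 -0.31854684] 0.027973646460511325
[0.0014, 0.0004, -0.0099, 0.0, 0.0, 0.0]  rows>= 0.2
[0.0042, 0.0011, -0.0297, 0.0, 0.0, 0.0]  rows>= 0.5
[0.0083, 0.0022, -0.0594, 0.0, 0.0, 0.0]  rows>= 1.0
```

>>> jog_arm([
  [1,0,0,0,0,0,0],
  [1,0.0014,0.0004,-0.01,0,0,0],
  [1,0.003,0.0008,-0.02,0,0,0],
  [1,0.0042,0.0011,-0.03,0,0,0],
  [1,0.0083,0.0022,-0.059,0,0,0],
], force=35)

```text
t: 7.68
tool_pos: [0.5919, 0.1934, 0.1097]
orientation: [0.583, 2.74, -0.106]
force: [0.1, -0.1, -0.4]
opening: 0.0275
```

Run:
```python
from h import *
from plant import robot
s=robot.read_state();print(s["t"],s["tool_pos"],s["force"],s["opening"])
step(s["tool_pos"]+[-.03,.0,.15],RG)
```

```text
7.675 [0.59194639 0.1934138  0.10970876] [ 0.13028507 -0.13047506 -0.42541951] 0.02751740156597446
[-0.0252, -0.0126, -0.1504, -0.0024, -0.0026, 0.0011]  rows>= 2.4
```

>>> jog_arm([
  [1,-0.008,-0.004,-0.05,0,0,0],
  [1,-0.017,-0.008,-0.1,0,0,0],
  [1,-0.0252,-0.0126,-0.15,0,0,0],
  [1,-0.0252,-0.0126,-0.15,0,0,0],
])

```text
t: 8.18
tool_pos: [0.564, 0.1947, 0.2668]
orientation: [0.582, 2.731, -0.097]
force: [0.8, -0.2, -1.1]
opening: 0.0279
```

Run:
```python
from h import *
c=snap("scene","s10.npz"); crop(c,300,20,540,200,3.3,"pics/s10.png")
c=snap("top","t10.npz"); crop(c,210,130,410,310,4,"pics/t10.png")
from plant import robot
s=robot.read_state();print(s["t"],s["tool_pos"],s["force"],s["opening"])
```

```text
8.275 [0.56215497 0.19371781 0.26049364] [-0.79493732 -0.61349059 -1.21686378] 0.027188998912867135
```

View pics/s10.png

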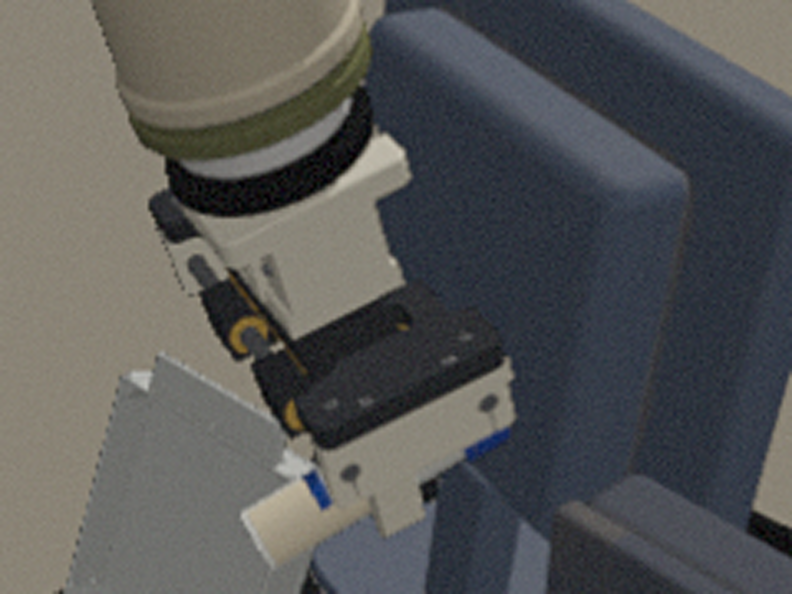

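View pics/t10.png

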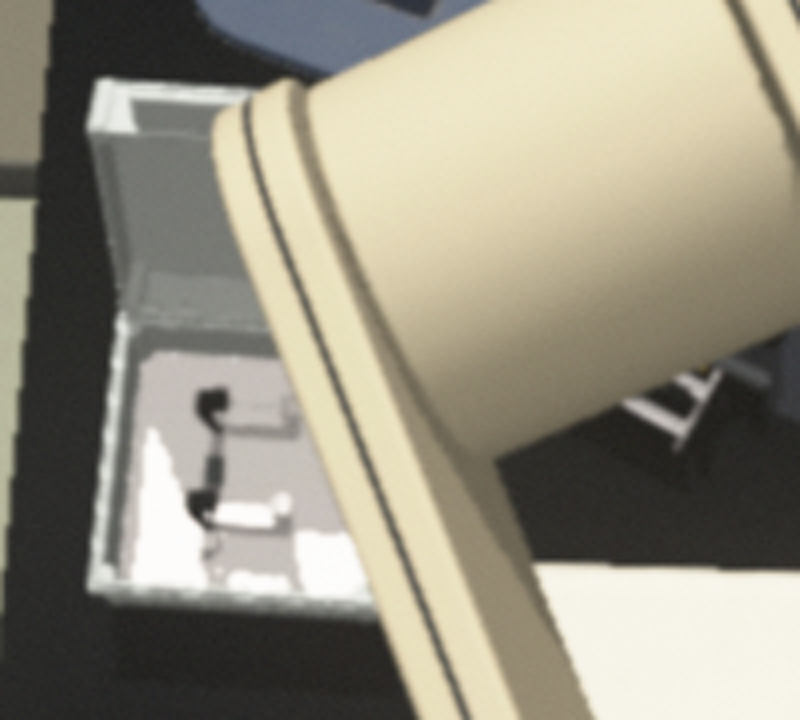

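Run:
```python
from h import *
c=load("t8.npz");s=load("s2.npz")
print(C(0,0,.05))
def ov(c,x0,y0,w,h,S,name):
    im=cv2.resize(c["image"][y0:y0+h,x0:x0+w,::-1],None,fx=S,fy=S,interpolation=cv2.INTER_CUBIC)
    tr=lambda P:((proj(c,P)-[x0,y0]+.5)*S*8).astype(np.int32)
    k=.07
    for z,k in((.052,.07),(.052,.066)): cv2.polylines(im,[tr([C(k,k,z),C(k,-k,z),C(-k,-k,z),C(-k,k,z)])],True,(0,0,255),1,cv2.LINE_AA,3)
    for x in(-.026,.026):
        for y,z in((-.0154,.058),(-.0154,.068),(.014,.066),(.02,.014)):
            u=tr([C(x-.005,y,z),C(x+.005,y,z)]); cv2.polylines(im,[u],False,(0,255,0) if z!=.068 else (255,0,255),1,cv2.LINE_AA,3)
    cv2.imwrite(name,im)
ov(c,225,140,95,150,5.0 if 0 else 5,"pics/o8t.png") if 0 else ov(c,225,205,100,85,8,"pics/o8t.png")
s=load("s7.npz"); ov(s,260,150,130,110,6,"pics/o7s.png")
```

```text
[0.5177 0.3671 0.05  ]
```

View pics/o8t.png

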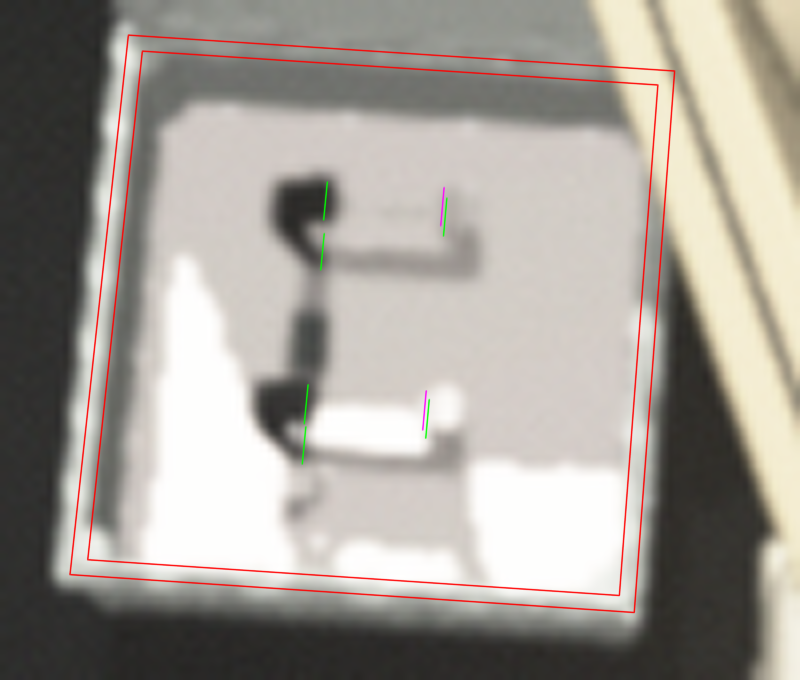

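View pics/o7s.png

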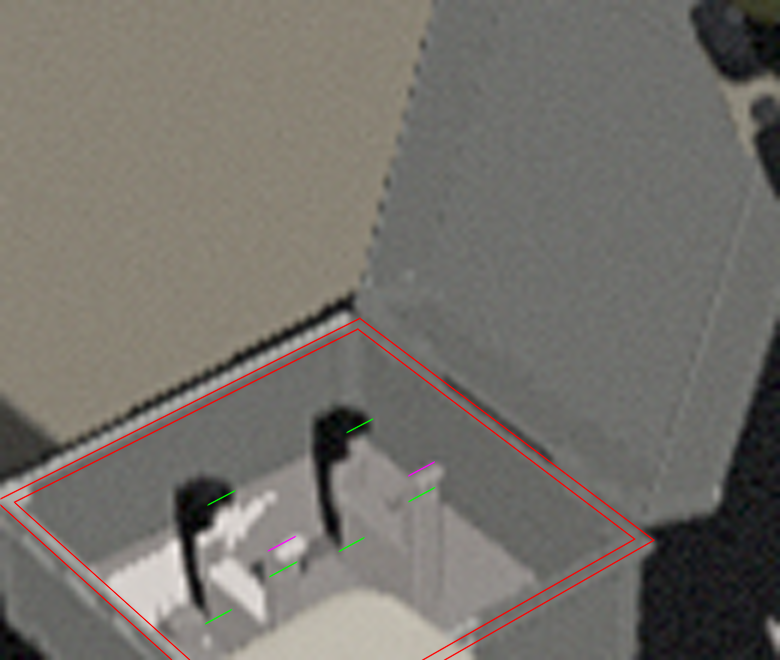

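```bash
cat >> h.py <<'E'
RP=Rt(np.radians(-8),-.0318,1)
E
python3 - <<'E'
from h import *
step(C(0,0,.25),RP)
E
```

```text
[0.1081, 0.1403, -0.0282, -0.0417, 0.481, -0.3893]  rows>= 3.3
```

>>> jog_arm([
  [1,0.027,0.035,-0.02,-0.01,0.12,-0.097],
  [1,0.054,0.07,-0.025,-0.02,0.24,-0.195],
  [1,0.081,0.105,-0.028,-0.03,0.36,-0.292],
  [1,0.108,0.14,-0.028,-0.042,0.481,-0.389],
  [1,0.108,0.14,-0.028,-0.042,0.481,-0.389],
])

```text
t: 8.9
tool_pos: [0.516, 0.3674, 0.2424]
orientation: [-0.046, -2.99, 0.004]
force: [1.1, -0.4, -2.1]
opening: 0.0276
```

Run:
```python
from h import *
c=snap("scene","s11.npz"); crop(c,220,40,420,240,3,"pics/s11.png")
c=snap("top","t11.npz"); crop(c,180,100,380,300,3,"pics/t11.png")
from plant import robot
s=robot.read_state();print(s["t"],s["tool_pos"],s["force"],s["opening"])
step(C(0,0,.11),RP)
```

```text
9.0 [0.51721603 0.36614932 0.24693284] [ 0.76449285 -0.694721    0.26236875] 0.028009640426852934
[-0.0199, 0.0013, 0.1355, -0.0026, -0.0029, -0.0014]  rows>= 2.2
```

View pics/s11.png

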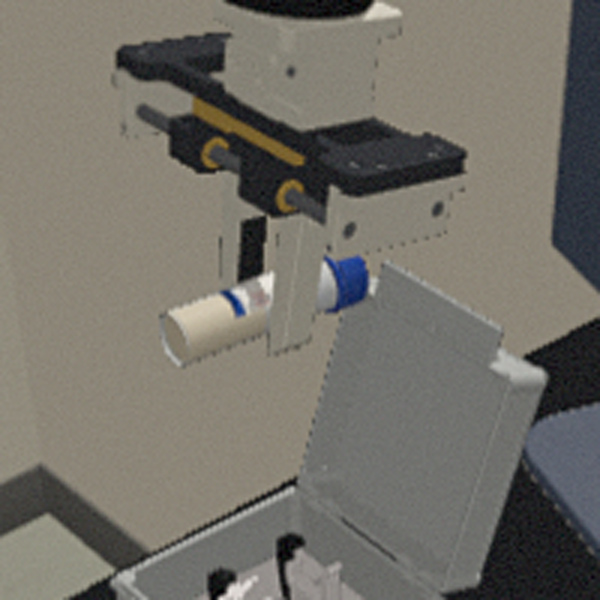

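View pics/t11.png

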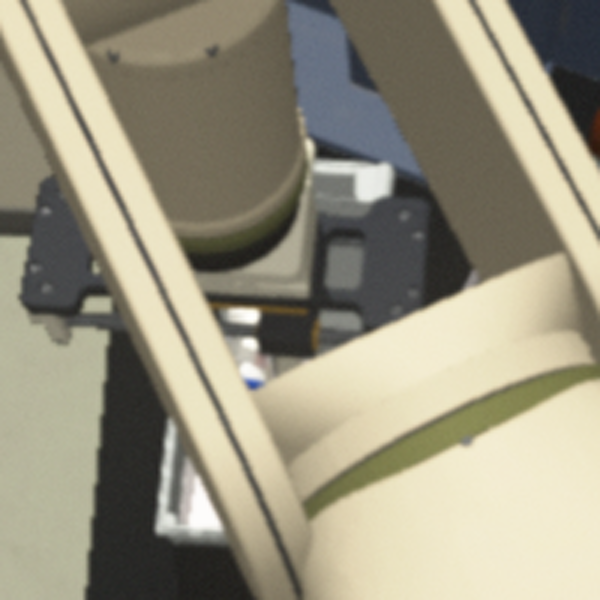

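>>> jog_arm([
  [1,-0.0065,0.001,0.045,-0.002,-0.003,-0.001],
  [1,-0.013,0.0013,0.09,-0.0026,-0.003,-0.0014],
  [1,-0.02,0.0013,0.135,-0.0026,-0.003,-0.0014],
  [1,-0.02,0.0013,0.135,-0.0026,-0.003,-0.0014],
])

```text
t: 9.5
tool_pos: [0.5152, 0.3646, 0.1072]
orientation: [-0.05, -2.997, 0.003]
force: [-0.2, -0.2, -0.5]
opening: 0.0274
```

```bash
cat > ov.py <<'E'
from h import *
from plant import robot
import sys
s=robot.read_state();p=s["tool_pos"];Rm=R.from_rotvec(s["orientation"]).as_matrix();print(s["t"],p.round(4),s["force"].round(1),s["opening"],s["orientation"].round(3))
c=snap("scene",sys.argv[1]+".npz")
ctr=p-.004*Rm[:,2]
pitch=np.radians(float(sys.argv[2]) if len(sys.argv)>2 else 8); off=float(sys.argv[3]) if len(sys.argv)>3 else 0
# tube axis in tool frame: forward is -x
a=Rm@np.array([-np.cos(pitch),0,-np.sin(pitch)]); u=Rm[:,1]; v=np.cross(a,u); print("axis",a.round(3),"ctr",ctr.round(4))
x0,y0,w,h,S=240,110,130,110,6
im=cv2.resize(c["image"][y0:y0+h,x0:x0+w,::-1],None,fx=S,fy=S,interpolation=cv2.INTER_CUBIC)
tr=lambda P:((proj(c,P)-[x0,y0]+.5)*S*8).astype(np.int32)
th=np.linspace(0,2*np.pi,40)
for l,r in((-.056,.014),(-.054,.014),(.036,.017),(.056,.017)):
    P=ctr+(l+off)*a+r*(np.cos(th)[:,None]*u+np.sin(th)[:,None]*v); cv2.polylines(im,[tr(P)],True,(0,255,0),1,cv2.LINE_AA,3)
k=.07;z=.052
cv2.polylines(im,[tr([C(k,k,z),C(k,-k,z),C(-k,-k,z),C(-k,k,z)])],True,(0,0,255),1,cv2.LINE_AA,3)
cv2.imwrite("pics/"+sys.argv[1]+".png",im)
E
python3 ov.py s12
```

```text
9.5 [0.5152 0.3646 0.1072] [-0.2 -0.2 -0.5] 0.02742188891559814 [-0.05  -2.997  0.003]
axis [ 0.999 -0.033 -0.005] ctr [0.5158 0.3646 0.1112]
```

View pics/s12.png

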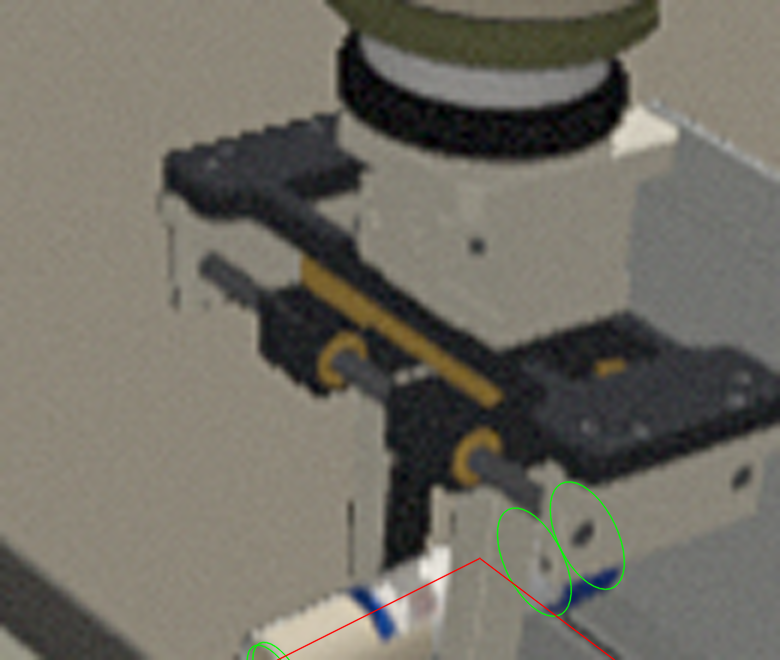

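```bash
sed -i 's/x0,y0,w,h,S=240,110,130,110,6/x0,y0,w,h,S=250,180,120,95,6.5/' ov.py; python3 ov.py s13
```

```text
9.55 [0.517  0.3658 0.1105] [ 0.3 -0.9  0.2] 0.027792531455197708 [-4.900e-02 -3.001e+00 -1.000e-03]
axis [ 0.999 -0.033 -0.001] ctr [0.5175 0.3658 0.1144]
```

View pics/s13.png

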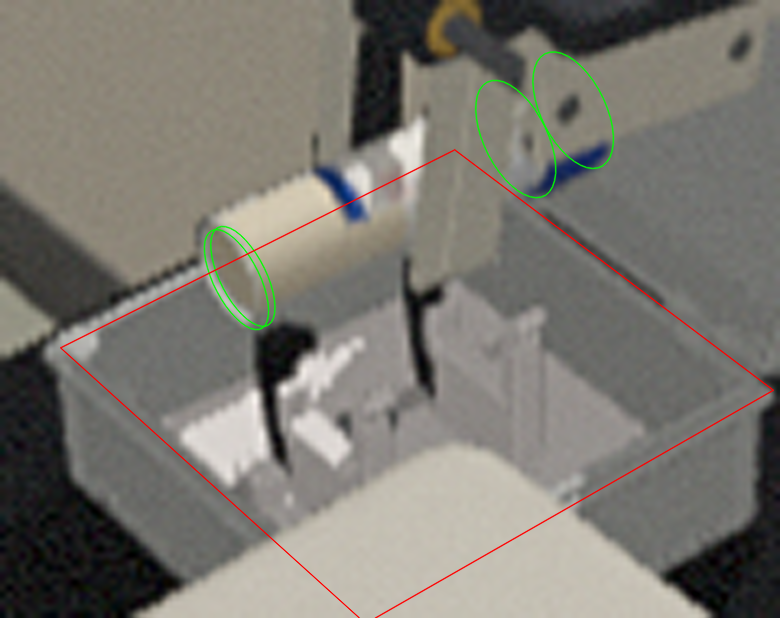

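Run:
```python
from h import *
for z in(.076,.06,.046): step(C(-.0005,0.0003,z),RP)
```

```text
[-0.0039, 0.0006, 0.0365, 0.0008, 0.0022, -0.0007]  rows>= 0.6
[-0.006, 0.0006, 0.0523, 0.0008, 0.0022, -0.0007]  rows>= 0.8
[-0.008, 0.0006, 0.0662, 0.0008, 0.0022, -0.0007]  rows>= 1.1
```

>>> jog_arm([
  [1,-0.002,0.0006,0.018,0,0.002,0],
  [1,-0.004,0.0006,0.036,0,0.002,0],
  [1,-0.004,0.0006,0.036,0,0.002,0],
], force=45)

```text
t: 9.98
tool_pos: [0.516, 0.3666, 0.0742]
orientation: [-0.049, -2.999, -0.002]
force: [0.3, 1.2, -0.4]
opening: 0.0273
```

```bash
python3 ov.py s14
```

```text
9.975 [0.516  0.3666 0.0742] [ 0.3  1.2 -0.4] 0.02732905269471455 [-4.900e-02 -2.999e+00 -2.000e-03]
axis [ 0.999 -0.033 -0.003] ctr [0.5166 0.3666 0.0781]
```

View pics/s14.png

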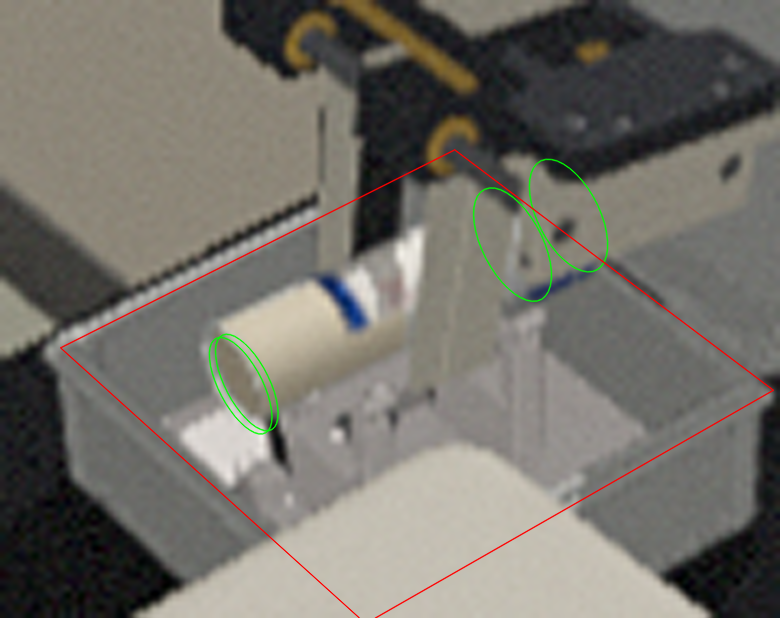

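>>> jog_arm([
  [1,-0.0003,0,0.003,0,0,0],
  [1,-0.0007,0,0.006,0,0,0],
  [1,-0.001,0,0.009,0,0,0],
])

```text
t: 10.4
tool_pos: [0.5164, 0.367, 0.0661]
orientation: [-0.049, -3.0, -0.003]
force: [0.0, -0.6, 0.2]
opening: 0.0277
```

>>> jog_arm([
  [1,-0.0003,0,0.003,0,0,0],
  [1,-0.0007,0,0.006,0,0,0],
])

```text
t: 10.65
tool_pos: [0.5168, 0.3679, 0.062]
orientation: [-0.048, -3.001, -0.005]
force: [-4.4, 0.1, 14.4]
opening: 0.0276
```

>>> jog_arm([
  [1,-0.0003,0,0.003,0,0,0],
  [1,-0.0005,0,0.005,0,0,0],
])

```text
t: 10.9
tool_pos: [0.5174, 0.3689, 0.0594]
orientation: [-0.047, -3.003, -0.008]
force: [-3.8, 0.1, 12.9]
opening: 0.0277
```

```bash
python3 ov.py s15; python3 -c "
from h import *
c=snap('top','t15.npz'); crop(c,225,190,325,290,6,'pics/t15.png')"
```

```text
10.9 [0.5174 0.3689 0.0594] [-3.8  0.1 12.9] 0.027717928325163926 [-0.047 -3.003 -0.008]
axis [ 1.    -0.031  0.002] ctr [0.5179 0.3689 0.0634]
```

View pics/s15.png

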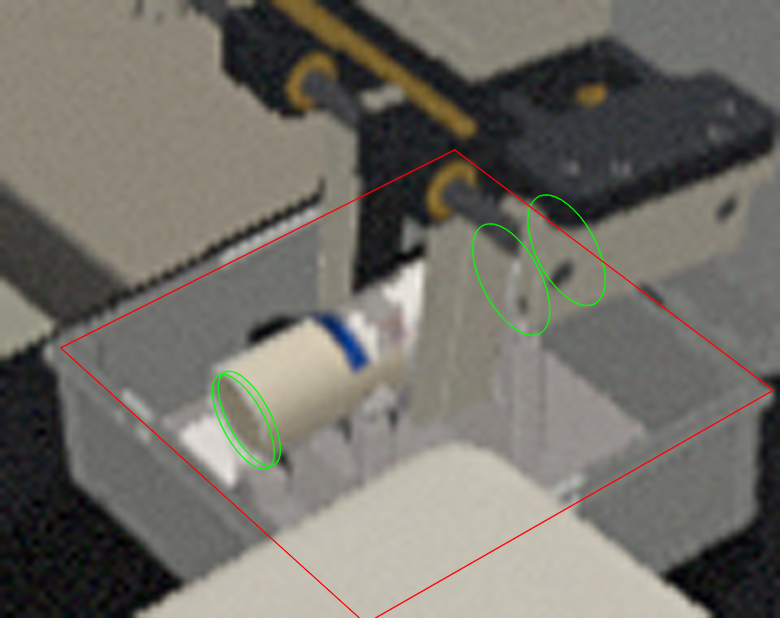

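View pics/t15.png

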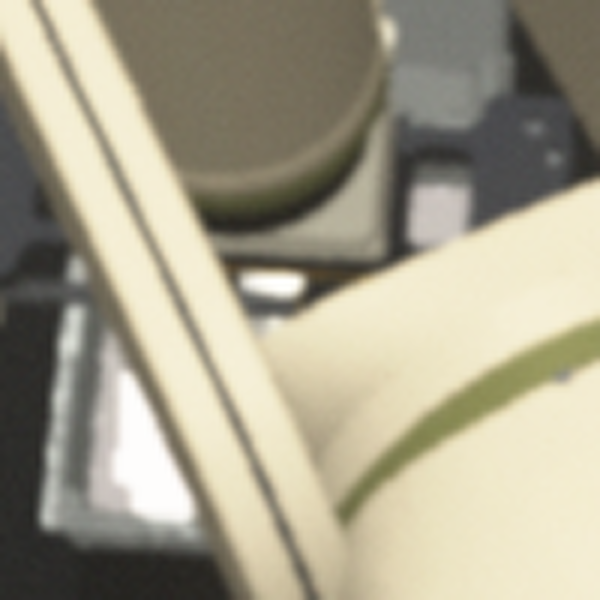

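>>> jog_arm([
  [1,-0.0003,0,0.003,0,0,0],
  [1,-0.0008,0,0.006,0,0,0],
])

```text
t: 11.25
tool_pos: [0.5182, 0.37, 0.0549]
orientation: [-0.045, -3.006, -0.011]
force: [-0.8, 0.2, 7.1]
opening: 0.0276
```

```bash
python3 ov.py s16; python3 ov.py s17|head -1;python3 ov.py s17|head -1
```

```text
11.25 [0.5182 0.37   0.0549] [-0.8  0.2  7.1] 0.02758997155842551 [-0.045 -3.006 -0.011]
axis [ 1.    -0.03   0.004] ctr [0.5187 0.3699 0.0589]
11.3 [0.5181 0.37   0.0542] [1.4 2.  2.5] 0.027769141389575674 [-0.045 -3.006 -0.011]
11.35 [0.5182 0.37   0.0541] [1.4 2.3 3.1] 0.027793673772481972 [-0.045 -3.006 -0.011]
```

View pics/s16.png

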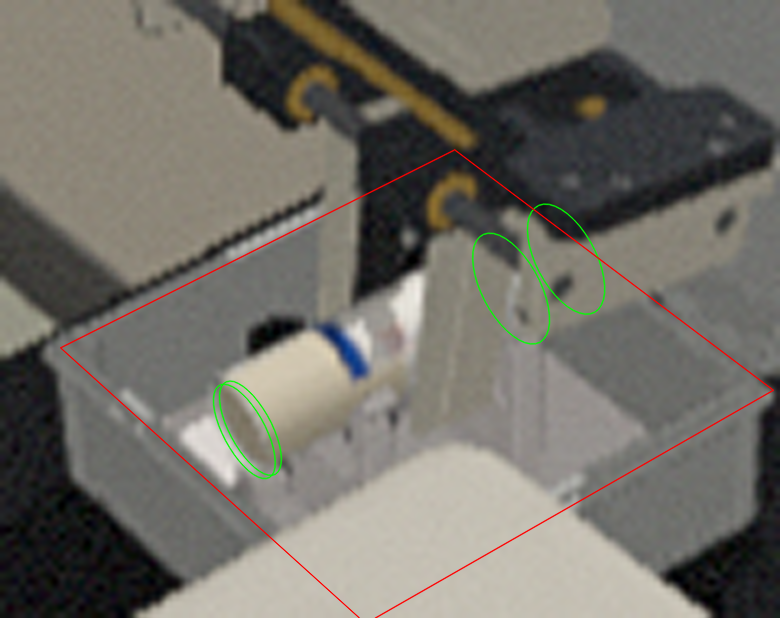

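>>> jog_arm([
  [1,-0.0003,0,0.002,0,0,0],
  [1,-0.0006,0,0.004,0,0,0],
  [1,-0.0006,0,0.004,0,0,0],
])

```text
t: 11.78
tool_pos: [0.5183, 0.37, 0.0494]
orientation: [-0.046, -3.006, -0.011]
force: [2.5, 1.4, -1.7]
opening: 0.0272
```

>>> jog_arm([
  [1,-0.0002,0,0.0015,0,0,0],
  [1,-0.0004,0,0.003,0,0,0],
  [1,-0.0004,0,0.003,0,0,0],
])

```text
t: 12.15
tool_pos: [0.5182, 0.3702, 0.046]
orientation: [-0.046, -3.006, -0.011]
force: [2.2, 4.6, -1.5]
opening: 0.0274
```

>>> jog_arm([
  [1,-0.0001,0.001,0.001,0,0,0],
  [1,-0.0003,0.001,0.002,0,0,0],
  [1,-0.0003,0.001,0.002,0,0,0],
])

```text
t: 12.52
tool_pos: [0.5184, 0.3705, 0.0451]
orientation: [-0.046, -3.005, -0.01]
force: [-2.4, -3.1, 10.7]
opening: 0.0274
```

>>> jog_arm([
  [0.5,0,0,0,0,0,0],
  [0.5,0,0,0,0,0,0],
  [0.5,0,0,0,0,0,0],
], force=10)

```text
t: 12.9
tool_pos: [0.5181, 0.3702, 0.0446]
orientation: [-0.047, -3.005, -0.009]
force: [-0.5, -0.1, 0.5]
opening: 0.0464
```

Run:
```python
from h import *
from plant import robot
s=robot.read_state();p=s["tool_pos"];Rm=R.from_rotvec(s["orientation"]).as_matrix();print(p,s["force"],s["opening"])
for z in(.03,.07,.18): step(p+[0,0,z],Rm)
```

```text
[0.51807965 0.37023982 0.04464145] [-0.46492988 -0.07502486  0.5015545 ] 0.046411720467449284
[0.0041, 0.0001, -0.0297, 0.0, 0.0, 0.0]  rows>= 0.5
[0.0095, 0.0003, -0.0693, 0.0, 0.0, 0.0]  rows>= 1.1
[0.0245, 0.0007, -0.1783, 0.0, 0.0, 0.0]  rows>= 2.9
```

>>> jog_arm([
  [0.5,0.0021,0,-0.015,0,0,0],
  [0.5,0.0041,0,-0.03,0,0,0],
  [0.5,0.0095,0,-0.07,0,0,0],
  [0.5,0.0165,0.0005,-0.12,0,0,0],
  [0.5,0.0245,0.0007,-0.178,0,0,0],
])

```text
t: 13.52
tool_pos: [0.5177, 0.3701, 0.2267]
orientation: [-0.047, -3.005, -0.009]
force: [0.3, 1.0, -0.5]
opening: 0.0466
```

>>> jog_arm([
  [0.5,0.05,0,-0.02,0,0,0],
  [0.5,0.1,0,-0.03,0,0,0],
  [0.5,0.15,0.04,-0.04,0,0,0],
  [0.5,0.2,0.09,-0.04,0,0,0],
  [0.5,0.22,0.14,-0.04,0,0,0],
])

```text
t: 14.15
tool_pos: [0.3086, 0.5166, 0.3001]
orientation: [-0.046, -3.007, -0.013]
force: [1.1, -0.1, 0.4]
opening: 0.0468
```

Run:
```python
from h import *
from plant import robot
s=robot.read_state();print(s["t"],s["tool_pos"],s["force"])
c=snap("scene","s20.npz"); t=snap("top","t20.npz")
def ov(c,x0,y0,w,h,S,name):
    im=cv2.resize(c["image"][y0:y0+h,x0:x0+w,::-1],None,fx=S,fy=S,interpolation=cv2.INTER_CUBIC)
    tr=lambda P:((proj(c,P)-[x0,y0]+.5)*S*8).astype(np.int32)
    th=np.linspace(0,2*np.pi,40)
    for l,r in((-.056,.014),(.036,.017),(.056,.017)):
        cv2.polylines(im,[tr([C(l,r*np.cos(k),.05+r*np.sin(k)) for k in th])],True,(0,255,0),1,cv2.LINE_AA,3)
    cv2.imwrite(name,im)
ov(c,240,90,140,160,3.7,"pics/s20.png"); ov(c,260,180,110,80,7,"pics/s20z.png");ov(t,220,150,110,140,4.2,"pics/t20.png"); ov(t,225,195,95,95,6.3,"pics/t20z.png")
cv2.imwrite("pics/s20f.png",c["image"][:,:,::-1]);cv2.imwrite("pics/t20f.png",t["image"][:,:,::-1])
```

```text
14.15 [0.30860236 0.51661245 0.3000891 ] [ 1.0559606  -0.08056329  0.35330156]
```

View pics/s20z.png

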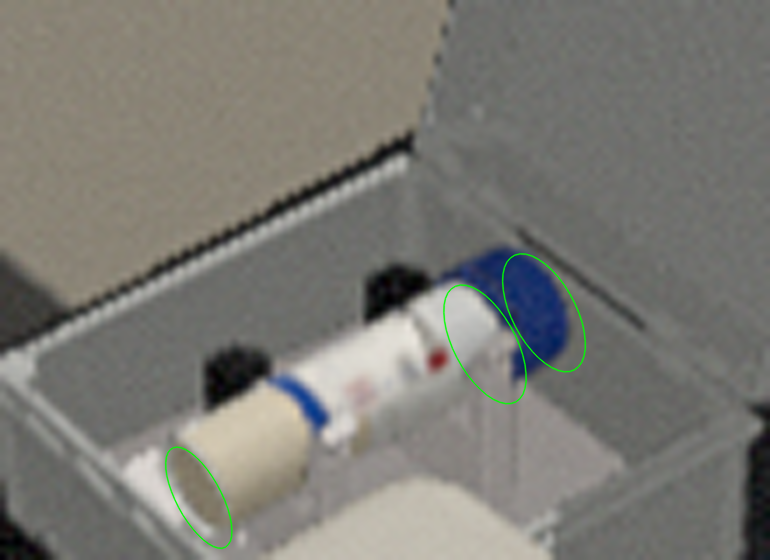

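View pics/t20z.png

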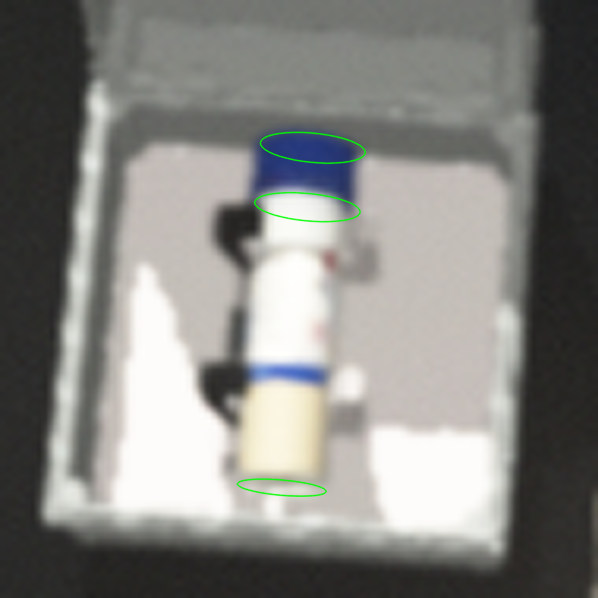

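View pics/s20f.png

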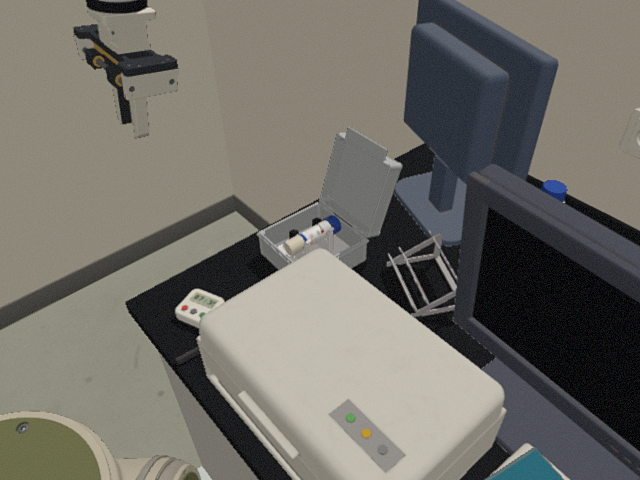

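View pics/t20f.png

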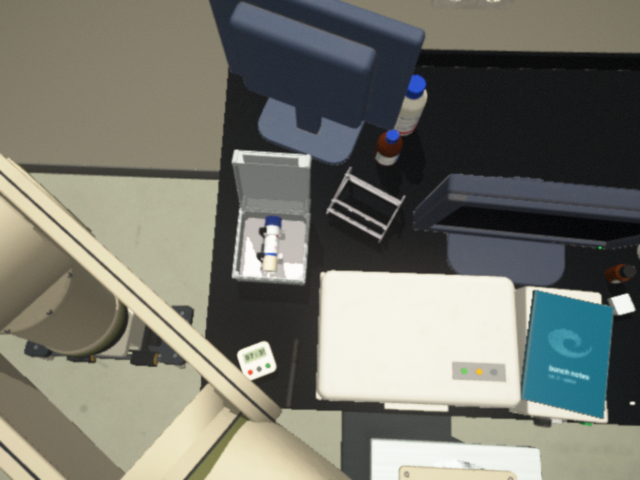

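Run:
```python
from h import *
c=load("s20.npz");t=load("t20.npz")
crop(c,276,205,356,265,10,"pics/zs.png"); crop(t,250,205,298,282,7.7,"pics/zt.png")
```

```text
(no output)
```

View pics/zs.png

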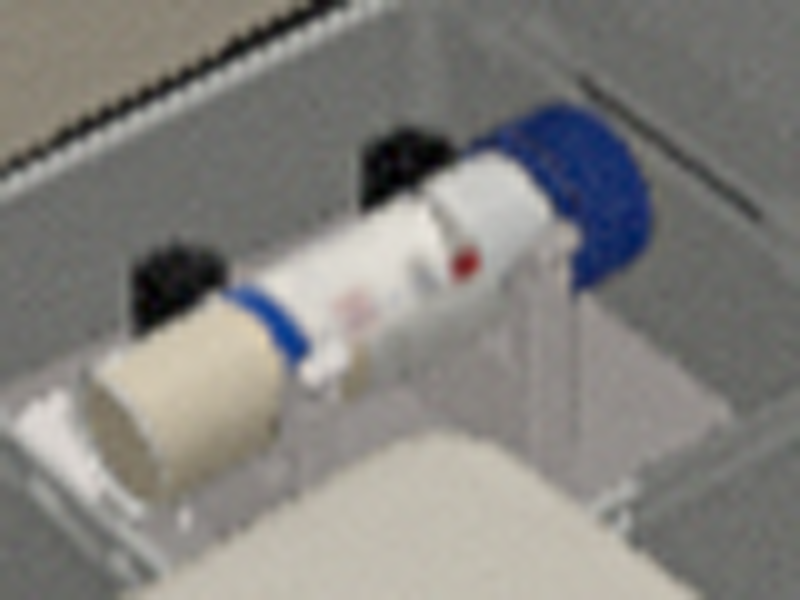

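View pics/zt.png

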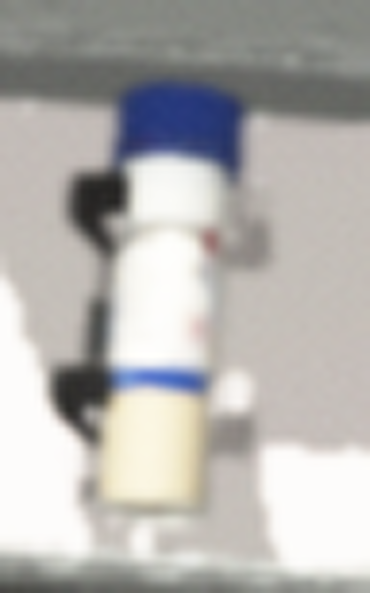

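Run:
```python
from h import *
s=load("s20.npz");t=load("t20.npz");th=np.linspace(0,2*np.pi,73)
def ring(p,l,r):
    x,y,z,yaw,pit=p
    a=np.array([np.cos(yaw)*np.cos(pit),np.sin(yaw)*np.cos(pit),np.sin(pit)]);u=np.array([-np.sin(yaw),np.cos(yaw),0]);v=np.cross(a,u)
    return np.array([x,y,z])+l*a+r*(np.cos(th)[:,None]*u+np.sin(th)[:,None]*v)
def ext(c,p,l,r):
    q=proj(c,ring(p,l,r));ax=proj(c,ring(p,.05,0)[:1])[0]-proj(c,ring(p,-.05,0)[:1])[0];ax/=np.linalg.norm(ax);n=np.array([-ax[1],ax[0]]);k=q@n
    return q[k.argmin()],q[k.argmax()],ax,n
o=lambda x,y,S,ox,oy:np.array([(x+.5)/S-.5+ox,(y+.5)/S-.5+oy])
tt=lambda x,y:o(x,y,7.7,250,205);ss=lambda x,y:o(x,y,10,276,205)
PK=[(t,.056,.017,tt(122,90),tt(243,98)),(t,.036,.017,tt(114,165),tt(240,172)),(t,-.056,.014,tt(101,500),tt(203,507)),
(s,.036,.017,ss(465,152),ss(580,290)),(s,-.056,.014,ss(88,378),ss(160,505))]
for sh in(False,True):
    off={id(t):np.array([-.45,.05])*sh,id(s):np.array([.43,.5])*sh}
    def g(p):
        r=[]
        for c,l,rad,A,B in PK:
            e0,e1,ax,n=ext(c,p,l,rad)
            for e in(e0,e1):
                P=A if np.linalg.norm(e-A)<np.linalg.norm(e-B) else B
                d=e-P-off[id(c)]; r+=[.5*d@ax,d@n]
        return np.array(r)
    r=least_squares(g,[.518,.367,.05,-.03,0],x_scale=[.01,.01,.01,.1,.1])
    d=r.x[:2]-np.array(case[:2]);cc,sn=np.cos(case[2]),np.sin(case[2])
    print(r.x.round(4),"case frame",(cc*d[0]+sn*d[1]).round(4),(-sn*d[0]+cc*d[1]).round(4),"dyaw",(r.x[3]-case[2]).round(3));print(g(r.x).reshape(-1,4).round(1).tolist())
# refit case yaw incl. new top rim
```

```text
[ 5.185e-01  3.677e-01  5.420e-02 -1.400e-02  3.000e-04] case frame 0.0008 0.0006 dyaw 0.018
[[-0.0, -0.6, -0.1, 0.4], [0.1, -0.3, -0.0, 0.1], [-0.6, -0.5, -0.6, 0.4], [1.3, -0.4, -0.4, 0.6], [0.2, -0.7, 0.1, 0.8]]
[ 0.5196  0.3688  0.0514 -0.0134 -0.0008] case frame 0.0018 0.0018 dyaw 0.018
[[0.0, -0.6, -0.0, 0.4], [0.2, -0.3, 0.1, 0.1], [-0.4, -0.4, -0.4, 0.4], [1.1, -0.4, -0.6, 0.6], [0.1, -0.7, -0.0, 0.8]]
```

Run:
```python
from h import *
step([.518,.369,.30],Rt(0,-.03,1))
```

```text
[-0.2131, -0.1452, -0.0317, 0.0069, -0.1365, 0.0048]  rows>= 4.2
```

>>> jog_arm([
  [1,-0.05,-0.035,-0.01,0,-0.04,0],
  [1,-0.1,-0.07,-0.02,0,-0.08,0],
  [1,-0.15,-0.105,-0.025,0,-0.12,0],
  [1,-0.213,-0.145,-0.032,0.007,-0.1365,0.005],
  [1,-0.213,-0.145,-0.032,0.007,-0.1365,0.005],
])

```text
t: 14.88
tool_pos: [0.5206, 0.3662, 0.3013]
orientation: [0.054, 3.14, -0.001]
force: [0.1, 0.5, 0.0]
opening: 0.0021
```

Run:
```python
from h import *
for z in (.12,.09):step([.518,.369,z],Rt(0,-.03,1))
```

```text
[0.003, 0.0028, 0.1813, -0.0005, 0.0016, -0.0043]  rows>= 2.9
[0.003, 0.0029, 0.2113, -0.0005, 0.0016, -0.0043]  rows>= 3.4
```

>>> jog_arm([
  [1,0.003,0.003,0.05,0,0,0],
  [1,0.003,0.003,0.1,0,0,0],
  [1,0.003,0.003,0.15,0,0,0],
  [1,0.003,0.003,0.19,0,0,0],
  [1,0.003,0.003,0.21,0,0,0],
])

```text
t: 15.5
tool_pos: [0.5165, 0.3688, 0.0893]
orientation: [-0.053, -3.14, 0.003]
force: [0.4, 0.6, 0.3]
opening: 0.0009
```

>>> jog_arm([
  [1,0,0,0,0,0,0],
  [1,0,0,0.004,0,0,0],
])

```text
t: 15.75
tool_pos: [0.5178, 0.3698, 0.0878]
orientation: [0.053, 3.139, 0.0]
force: [0.2, 1.1, 0.1]
opening: 0.0005
```

>>> jog_arm([
  [1,0,0,0.002,0,0,0],
  [1,0,0,0.003,0,0,0],
])

```text
t: 16.0
tool_pos: [0.5187, 0.3704, 0.0864]
orientation: [0.053, 3.137, 0.002]
force: [0.6, -0.3, -0.2]
opening: 0.0008
```

>>> jog_arm([
  [1,0,0,0.002,0,0,0],
  [1,0,0,0.004,0,0,0],
  [1,0,0,0.004,0,0,0],
])

```text
t: 16.38
tool_pos: [0.5185, 0.3702, 0.0821]
orientation: [0.053, 3.138, 0.002]
force: [0.9, 0.7, -1.3]
opening: 0.0006
```

>>> jog_arm([
  [1,0,0,0.001,0,0,0],
  [1,0,0,0.002,0,0,0],
  [1,0,0,0.002,0,0,0],
])

```text
t: 16.75
tool_pos: [0.5185, 0.3702, 0.0799]
orientation: [0.053, 3.138, 0.002]
force: [0.8, 0.1, -0.9]
opening: 0.0006
```

>>> jog_arm([
  [1,0,0,0.001,0,0,0],
  [1,0,0,0.002,0,0,0],
  [1,0,0,0.002,0,0,0],
])

```text
t: 17.12
tool_pos: [0.5185, 0.3704, 0.0782]
orientation: [0.053, 3.138, 0.002]
force: [-0.7, 0.2, 1.8]
opening: 0.0006
```

>>> jog_arm([
  [1,0,0,0.001,0,0,0],
  [1,0,0,0.002,0,0,0],
  [1,0,0,0.002,0,0,0],
])

```text
t: 17.5
tool_pos: [0.5187, 0.3712, 0.078]
orientation: [0.053, 3.137, 0.004]
force: [-6.3, -0.6, 12.3]
opening: 0.0006
```

Stiff contact at TCP z of 0.078: the tube's top is at 64 mm, so its middle is at 50 mm and it is home. Next I retreat.

>>> jog_arm([
  [1,0,0,-0.01,0,0,0],
  [1,0,0,-0.06,0,0,0],
  [1,0,0,-0.12,0,0,0],
  [1,0,0,-0.18,0,0,0],
  [1,0.01,0,-0.21,0,0,0],
])

```text
t: 18.12
tool_pos: [0.5092, 0.3714, 0.2931]
orientation: [0.054, 3.131, 0.009]
force: [-0.0, 0.7, 0.0]
opening: 0.0004
```

>>> jog_arm([
  [1,0.05,0.04,0,0,0,0],
  [1,0.1,0.08,0,0,0,0],
  [1,0.15,0.12,0,0,0,0],
  [1,0.2,0.14,0,0,0,0],
  [1,0.2,0.14,0,0,0,0],
])

```text
t: 18.75
tool_pos: [0.3105, 0.5199, 0.2923]
orientation: [0.045, 3.132, 0.01]
force: [1.2, -0.5, -0.2]
opening: 0.0005
```

Run:
```python
from h import *
from plant import robot
c=snap("scene","s21.npz"); t=snap("top","t21.npz")
a=load("s20.npz");b=load("t20.npz")
crop(c,240,90,480,320,2.6,"pics/s21.png"); crop(t,200,100,440,400,2,"pics/t21.png")
s=robot.read_state();print(s["t"],s["tool_pos"],s["force"],np.abs(s["dq"]).max())
```

```text
18.85 [0.31396925 0.51823006 0.29220889] [ 0.14390341 -0.4603096  -0.60632349] 0.03737174685534414
```

View pics/s21.png

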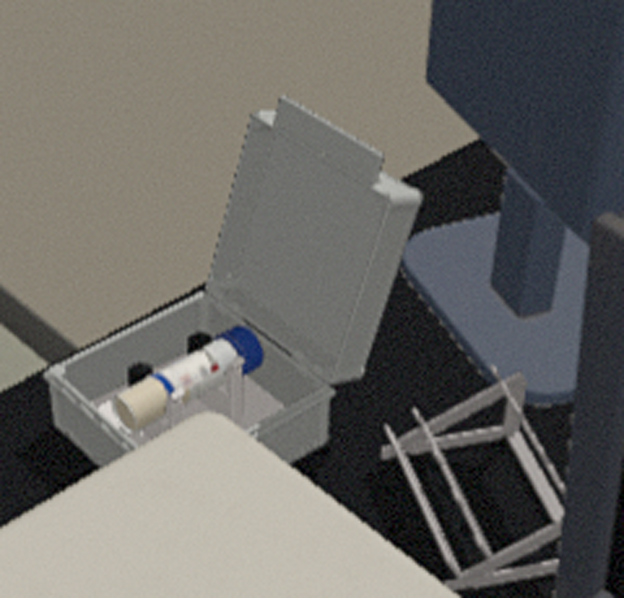

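View pics/t21.png

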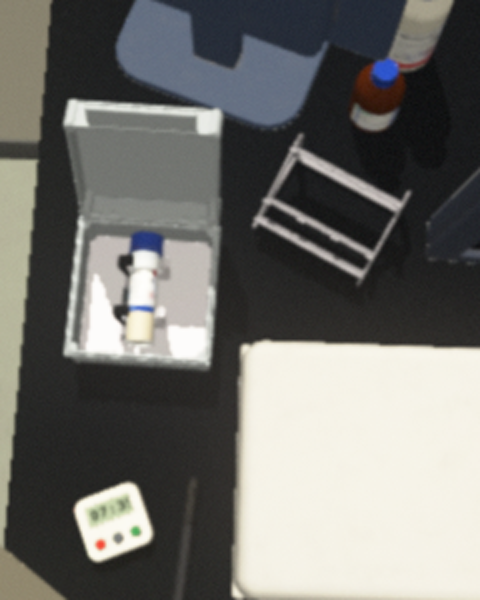

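Run:
```python
from plant import robot
print(robot.close_job())
```

```text
the job is handed in; nothing more can be done
None
```

The tube is seated in the clip, cap toward the hinge and released. The lid is open on its stop, and I handed the job in at about 19 s. The hand-in gave no verdict.

I lifted the lid by its lip until it lay back on its stop. I then took the tube from the rack, levelled it, and pressed it past the jaw. The upward force peaked at about 14 N, then dropped as the jaw snapped over. After opening the fingers I pressed lightly on the tube from above and drew the arm clear.

**Height:** the press from above met stiff contact with the tube's top at about 64 mm, so its middle is at 50 mm and it is home. The camera fit disagreed slightly, giving 51 to 54 mm.

**Position:** the camera fit shows the tube level, 1 to 2 mm off the clip's middle and turned about 1° from the case axis. That is close to the accuracy of the calibration.

**Surroundings:** the lid is on its stop. The rack, timer, marker and bottle look undisturbed. The petri dishes are hidden behind the open lid, so I could not see them again at the end. By geometry the lid clears them.

**Forces:** the highest outside force I read was about 14 N, at the ends of moves.

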